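# Set out the thread chasers on edge for inspection

## Task

Get the thread chasers ready for inspection on the granite flat where the ring gauge lies: first clear the two grey thread caps off it into the wooden tray, then stand every chaser upright on its plain end, teeth up, on that same flat, freestanding. When all of them stand there, switch the lamp's lever fully on; leave the ring gauge, the canister and the pitch comb where they are.

Things in the scene. Friction and masses are not known exactly. Their poses are not given: they have to be found in the camera images.
- chaser_a: thread chaser (2 or 3 alike are present): flat dark steel block, 80 mm long (x) by 56 wide (y) by 16 thick (z), 0.4 kg, lying flat at the start. Six small teeth on its +x end; the -x end is plain and square. Origin: centre of the broad face that lies down at the start; z runs through the thickness. Stood on its plain end, x points up and the origin is 40 mm above what it stands on
- chaser_b: thread chaser (2 or 3 alike are present): flat dark steel block, 80 mm long (x) by 56 wide (y) by 16 thick (z), 0.4 kg, lying flat at the start. Six small teeth on its +x end; the -x end is plain and square. Origin: centre of the broad face that lies down at the start; z runs through the thickness. Stood on its plain end, x points up and the origin is 40 mm above what it stands on
- chaser_c: thread chaser (2 or 3 alike are present): flat dark steel block, 80 mm long (x) by 56 wide (y) by 16 thick (z), 0.4 kg, lying flat at the start. Six small teeth on its +x end; the -x end is plain and square. Origin: centre of the broad face that lies down at the start; z runs through the thickness. Stood on its plain end, x points up and the origin is 40 mm above what it stands on
- cap_a: a grey plastic thread cap with a ribbed edge: solid disc 44 mm across over the ribs, 24 mm high, 30 g; origin at the centre of its underside. At the start it is on the granite flat that carries the ring gauge
- cap_b: a grey plastic thread cap with a ribbed edge: solid disc 44 mm across over the ribs, 24 mm high, 30 g; origin at the centre of its underside. At the start it is on the granite flat that carries the ring gauge
- flat_left: the left (+y) granite flat: fixed block 260 mm (its x) by 160 mm (its y) by 30 mm high; origin at the centre of its underside, so its top is 30 mm above the bench
- flat_right: the right (-y) granite flat: fixed block 260 mm (its x) by 160 mm (its y) by 30 mm high; origin at the centre of its underside, so its top is 30 mm above the bench
- ring_gauge: blued steel ring gauge, 82 mm outside, 52 mm bore, 22 mm high, lying loose near the far (+x) end of one of the two granite flats, its centre about 80 mm from the flat's centre; origin at the centre of its underside. It marks the flat to use; leave it where it is
- canister: aluminium grease canister with knurled lid, 71 mm across, 83 mm high, standing near the far end of the other granite flat; origin at the centre of its underside. To be left alone
- cap_tray: fixed open wooden tray on the bench, 120 mm (its x) by 170 mm (its y) by 26 mm high, walls 4 mm and floor about 4 mm thick; origin at the centre of its underside
- lamp_lever (a joint): toggle lever of the inspection lamp: 0 = off, leaning towards the robot (its housing's -x); 1.0 rad = fully on, leaning away (+x). It starts between 0 and 0.2 and stays where it is left
- lamp_lever_tip (a point): the tip of the lamp's toggle lever (centre of a 26 mm ball on a 70 mm lever, hinged 22 mm above the bench on a fixed block 25 mm high; it moves at about 1 N; push the ball about 70 mm away from the robot for on). The lever swings in the x-z plane of its housing, which is turned at most 0.15 rad
- pitch_comb: folded chrome pitch comb, 90 mm case with blades fanned from one end, 8 mm thick, lying on the bench behind the chasers; a bystander

How it is judged (in metres and radians):
On the way, in this order (a step that is already met when the one before it is completed fails the run):
1. both caps lie in the tray (x of cap_a in the frame of cap_tray between -0.058 and 0.058 m and y of cap_a in the frame of cap_tray between -0.083 and 0.083 m and height (world z) of each of cap_a, cap_b below 0.036 m and linear speed of each of cap_a, cap_b below 0.03 m/s and x of cap_b in the frame of cap_tray between -0.058 and 0.058 m and y of cap_b in the frame of cap_tray between -0.083 and 0.083 m), for 0.2 s.
2. every chaser present stands upright, teeth up, on the flat with the ring gauge (((horizontal distance between ring_gauge and flat_left below 0.14 m and x of chaser_a in the frame of flat_left between -0.13 and 0.13 m and y of chaser_a in the frame of flat_left between -0.08 and 0.08 m) or (horizontal distance between ring_gauge and flat_right below 0.14 m and x of chaser_a in the frame of flat_right between -0.13 and 0.13 m and y of chaser_a in the frame of flat_right between -0.08 and 0.08 m)) and angle between each of chaser_a, chaser_b, chaser_c's own x axis and vertical below 0.1 rad and height (world z) of chaser_a between 0.062 and 0.078 m and linear speed of each of chaser_a, chaser_b, chaser_c below 0.03 m/s and ((horizontal distance between ring_gauge and flat_left below 0.14 m and x of chaser_b in the frame of flat_left between -0.13 and 0.13 m and y of chaser_b in the frame of flat_left between -0.08 and 0.08 m) or (horizontal distance between ring_gauge and flat_right below 0.14 m and x of chaser_b in the frame of flat_right between -0.13 and 0.13 m and y of chaser_b in the frame of flat_right between -0.08 and 0.08 m)) and height (world z) of chaser_b between 0.062 and 0.078 m and ((horizontal distance between ring_gauge and flat_left below 0.14 m and x of chaser_c in the frame of flat_left between -0.13 and 0.13 m and y of chaser_c in the frame of flat_left between -0.08 and 0.08 m) or (horizontal distance between ring_gauge and flat_right below 0.14 m and x of chaser_c in the frame of flat_right between -0.13 and 0.13 m and y of chaser_c in the frame of flat_right between -0.08 and 0.08 m)) and height (world z) of chaser_c between 0.062 and 0.078 m), for 0.2 s.
3. the lamp lever is on (value of joint lamp_lever above 0.8 rad), for 0.2 s.
At the end, for the whole second after the job is handed in: Both caps rest in the tray; every chaser present stands at rest on its plain end, teeth up (within about 6 degrees of upright), with its middle over the granite flat that carries the ring gauge; the lamp lever is past 0.8 rad (all of step 1 and all of step 2 and value of joint lamp_lever above 0.8 rad); the robot touches nothing.
It fails at once if the ring gauge is moved from its place (more than 25 mm) (distance of ring_gauge from where it was at the start of the episode above 0.025 m).
It fails at once if the canister is moved (more than 30 mm) or tipped over (distance of canister from where it was at the start of the episode above 0.03 m or angle between canister's own z axis and vertical above 0.5 rad).
It fails at once if the pitch comb is pushed away (more than 40 mm) (distance of pitch_comb from where it was at the start of the episode above 0.04 m).
Of chaser_a, chaser_b, chaser_c only 2 to 3 are there at a start; the rules pass over those that are not, and their reading is None.
At some moment in a run one of cap_a, cap_b may be knocked a few centimetres aside while the robot is not near it.
Once in a run the grip may slacken for a moment while it holds something.
It also fails if it takes over 210 s, if anything falls off the work surface, if the arm or the gripper's body presses on something with over 40 N, if the wrist force passes 120 N, or if a joint passes its speed limit or range.

## Robot

A 6-joint arm with a two-finger parallel gripper is mounted at the origin on the work surface. World frame = base frame: x ahead of the robot, y to its left, z up, the work surface at z = 0. Lengths are in mm, angles in rad, forces in N, time in s.
With the tool pointing down it reaches from about 400 to 925 mm from the base axis. Payload 12.5 kg.
Tool frame: the origin (TCP) lies between the finger pads; the fingertips stand 11 mm ahead of it and the grasp point (between the pads) lies 8 mm behind it; y points along the fingers, x is the direction in which the jaws open and shut, and the axes are right-handed (so a half turn about y gives the same grasp; the last joint's range is limited). The gripper opens to 95 mm and grips with 3 to 60 N. Pads are 20 mm wide; open, the fingers measure 119 mm over their backs; the gripper's body (75 mm by 180 mm) begins 59 mm behind the grasp point.
Start: joints at [-1.362, 0.491, 1.559, -0, 1.092, -0.106], TCP at [193.539, -594.296, 225.661] pointing down, gripper open.
Joint ranges: [-3.1, 3.1], [-0.84, 2.19], [0.05, 2.79], [-1.13, 4.28], [0.06, 2.93], [-2.69, 2.69]. Speed limits (rad/s): [2.22, 2.22, 2.79, 3.14, 3.14, 3.14].

## Interface

Orientations are given as [roll, pitch, yaw] about the fixed x, y, z axes, in that order (R = Rz(yaw) Ry(pitch) Rx(roll)).
In Python, from cell import env gives the robot as it stands.
- The arm moves only by the tool jog_arm, never from a script. Its argument "series" is a list of rows, each an object of numbers: "dx", "dy", "dz": the shift along the world's x, y, z in m; "rx", "ry", "rz": the turn, a rotation vector about the world's x, y, z in degrees; "gripper": the opening, from 0 (shut) to 1 (fully open). A call has 1 to 12 rows; each row shifts and turns the commanded pose from where the row before left it; what a row does not reach is not made up. A row lasts 1/10 s, in which the tool goes at most 50 mm and 8.59 degrees, less where a joint would pass 70% of its speed; a pose out of reach is approached as far as the arm can. A call is refused whole if a number of a shift passes 0.05 or a number of a turn 8.59, either way. A call with a gripper value outside its range is refused whole. The fingers move at their own pace and stop on an object; the grip force is fixed at half the most. Time passes only in rows, so rows that do not move let the fingers close. It gives the time, the measured TCP pose, the force and the opening at its end, in the units of the state.
- env.state(): the state, without advancing time (a new reading comes with each control period).
- env.read_camera(name): name is "side" or "top" or "wrist"; returns the picture (384x512x3 uint8, red, green, blue); there is no depth.
- env.camera_info(name): a dict with "camera_matrix" (3x3 intrinsics, pixels), "k1" (the pictures are not rectified: a ray, as slopes to the right and down, at radius r is drawn at 1 + k1 r^2 times it, then the intrinsics apply), "R" (3x3) and "t" (3): a world point X has camera coordinates R X + t; the wrist camera has in their place "mount" (4x4, takes a point from camera to tool coordinates, whose origin is the TCP and whose axes are the tool frame's). Camera axes: x right, y down, z forward; pixel columns grow to the right and rows downward; lengths in mm; the calibration is good to about 2 mm. A picture is of the moment at which its call begins: read the wrist's pose just before it. camera_info takes no time and is no camera call.
- env.job_done(): hands the job in, once; it reports no verdict.
The state is a dict: "t": time; "joints": joint angles; "qvel": joint speeds; "tau": joint torques, N m; "eef_pos": TCP position; "tcp_rot": TCP orientation; "ft_force": force on the tool from outside, world axes, zero at the start; "moment": the same for the moment, N m; "opening": opening from 0.0 (shut) to 1.0 (fully open).
Only numpy, scipy, OpenCV 4.12 (cv2) and the standard library are available. Lean on these libraries where they do the work, as an engineer would, in place of code of your own. Each camera call takes 0.05 s, during which the arm holds its last target.

## Working session

There is one attempt and no reset: what is moved stays moved. The work goes in short steps, Python scripts to look and compute and a tool call to move; the robot and the scene stay as the last step left them, time stands still between calls to the robot, and variables do not carry over. Pictures are saved under pics/ and viewed, and the job is handed in when it is done.

Besides the shell and the picture viewer there is one more tool, called after "Request:" by a JSON object that holds its "method" and its "body", one argument or row to a line. jog_arm: Moves the arm, as the interface text tells. Its arguments: {"type":"object","properties":{"series":{"type":"array"}},"required":["series"]}

```bash
ls; mkdir -p pics; python3 - <<'E'
from cell import env
import cv2, numpy as np
np.set_printoptions(precision=3,suppress=True)
print(env.state())
for n in ["side","top","wrist"]:
    cv2.imwrite(f"pics/{n}0.png",env.read_camera(n)[:,:,::-1])
    print(n,env.camera_info(n))
E
```

```text
pics
{'t': 0.0, 'joints': array([-1.362,  0.492,  1.559, -0.   ,  1.092, -0.106]), 'qvel': array([-0.001,  0.001,  0.   ,  0.001, -0.001,  0.001]), 'tau': array([  0.003, -61.263, -25.818,   0.069,   0.048,  -0.   ]), 'eef_pos': array([ 193.496, -594.063,  225.087]), 'tcp_rot': array([-1.571,  0.001, -1.256]), 'ft_force': array([-0.005, -0.201,  0.052]), 'moment': array([0.022, 0.015, 0.054]), 'opening': 1.0039335327476493}
side {'camera_matrix': array([[482.075,   0.   , 257.708],
       [  0.   , 482.075, 195.229],
       [  0.   ,   0.   ,   1.   ]]), 'k1': -0.19337022383201805, 'R': array([[-0.889, -0.459, -0.015],
       [-0.275,  0.559, -0.782],
       [ 0.367, -0.691, -0.623]]), 't': array([501.086, 241.471, 968.352])}
top {'camera_matrix': array([[493.065,   0.   , 256.019],
       [  0.   , 493.065, 194.907],
       [  0.   ,   0.   ,   1.   ]]), 'k1': -0.037020897128288426, 'R': array([[ 0.008, -1.   ,  0.007],
       [-0.999, -0.009, -0.051],
       [ 0.051, -0.007, -0.999]]), 't': array([ -18.712,  567.441, 1196.33 ])}
wrist {'camera_matrix': array([[304.264,   0.   , 258.127],
       [  0.   , 304.264, 186.368],
       [  0.   ,   0.   ,   1.   ]]), 'k1': -0.07305230266459638, 'mount': array([[   1.   ,    0.001,   -0.001,    0.217],
       [   0.001,   -0.249,    0.968, -159.505],
       [   0.   ,   -0.968,   -0.249,   70.268],
       [   0.   ,    0.   ,    0.   ,    1.   ]])}
```

View pics/top0.png

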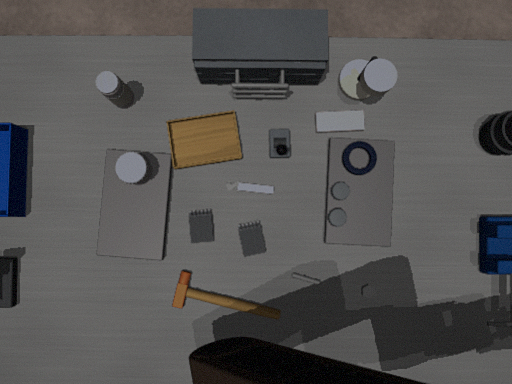

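View pics/side0.png

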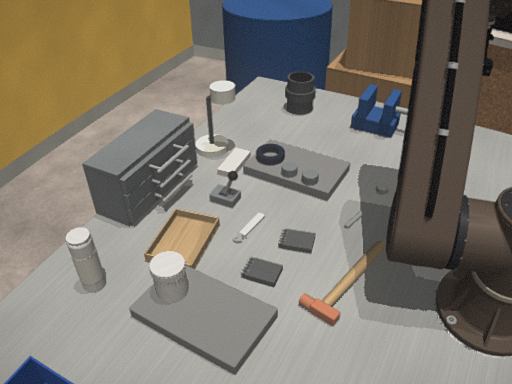

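View pics/wrist0.png

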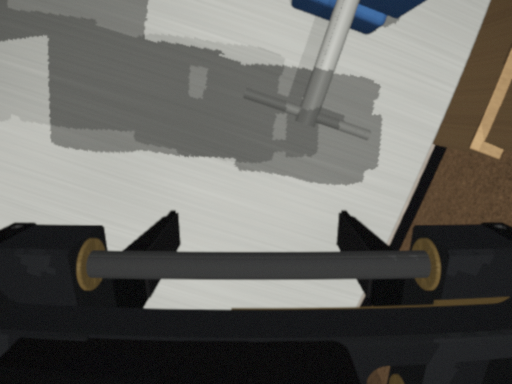

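The ring gauge is on the right flat at px (359,157), with the caps at (341,190) and (338,217). Two chasers are visible, at (202,226) and (252,239), both with teeth towards +x. The tray is at (205,140), the lever at (281,145) and the comb at (255,188). Next I'll set up the helpers and measure.

```bash
cat > h.py <<'E'
from cell import env
import cv2, numpy as np
from scipy.spatial.transform import Rotation as Ro
np.set_printoptions(precision=1,suppress=True)
def tool():
    s=env.state(); return Ro.from_euler('xyz',s['tcp_rot']).as_matrix(), np.array(s['eef_pos']), s
def cam(name):
    c=env.camera_info(name)
    if name=='wrist':
        R,p,_=tool(); M=np.array(c['mount']); Rc=R@M[:3,:3]; o=R@M[:3,3]+p
        return c,Rc,o
    R=np.array(c['R']);t=np.array(c['t']); return c,R.T,-R.T@t
def shot(name,fn=None):
    C=cam(name); im=env.read_camera(name)[:,:,::-1].copy()
    if fn: cv2.imwrite(f'pics/{fn}.png',im)
    return im,C
def rays(C,px):
    c,Rc,o=C;K=np.array(c['camera_matrix']);k=c['k1']
    n=cv2.undistortPoints(np.array(px,float).reshape(-1,1,2),K,np.array([k,0,0,0,0.])).reshape(-1,2)
    return np.c_[n,np.ones(len(n))]@Rc.T,o
def plane(C,px,z):
    d,o=rays(C,px); return o+d*((z-o[2])/d[:,2:])
def proj(C,X):
    c,Rc,o=C;K=np.array(c['camera_matrix']);k=c['k1']
    p,_=cv2.projectPoints(((np.array(X,float).reshape(-1,3)-o)@Rc).reshape(-1,1,3),np.zeros(3),np.zeros(3),K,np.array([k,0,0,0,0.]))
    return p.reshape(-1,2)
E
python3 - <<'E'
from h import *
C=cam('top'); im=cv2.imread('pics/top0.png')
print('cam',C[2])
crop=cv2.resize(im[100:270,160:400],None,fx=3.3,fy=3.3,interpolation=cv2.INTER_CUBIC)
crop=np.clip(crop.astype(float)*1.8,0,255).astype(np.uint8)
cv2.imwrite('pics/crop0.png',crop)
E
```

```text
cam [ 505.3   -5.9 1224. ]
```

View pics/crop0.png

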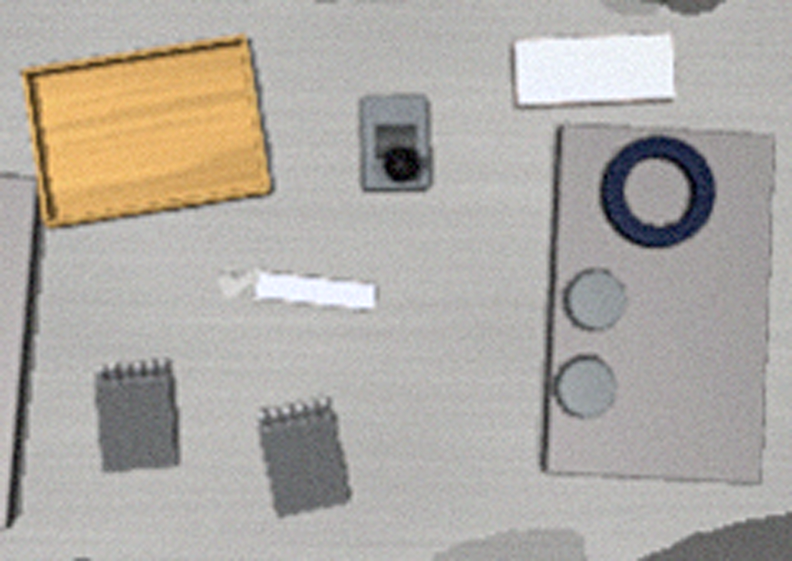

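The crop shows the objects cleanly: the caps near crop px (596,299) and (585,386), and the chasers near (137,420) and (305,460). Measuring them by masks.

```bash
python3 - <<'E'
from h import *
C=cam('top'); im=cv2.imread('pics/top0.png')
def cp(pts): return np.array(pts,float)/3.3+np.array([160,100])-0.35
P=lambda pts,z: plane(C,cp(pts),z)
f=P([[560,127],[775,136],[761,483],[545,471]],30)
print('flatR',f, f.mean(0), np.linalg.norm(np.diff(f[[0,1,2,3,0]],axis=0),axis=1))
e=(f[0]-f[3]+f[1]-f[2]);print('flat yaw',np.arctan2(e[1],e[0]))
t=P([[23,72],[246,36],[271,190],[46,227]],26);print('tray',t,t.mean(0),np.linalg.norm(np.diff(t[[0,1,2,3,0]],axis=0),axis=1))
e=(t[0]-t[3]+t[1]-t[2]);print('tray yaw',np.arctan2(e[1],e[0]))
print('ring',P([[658,191]],52)); print('caps',P([[596,299],[585,386]],54))
h=P([[362,95],[430,95],[430,189],[362,189]],25);print('housing',h,h.mean(0)); print('ball',P([[402,163]],92))
print('comb',P([[316,290],[222,282],[376,297]],8))
g=cv2.cvtColor(im,cv2.COLOR_BGR2GRAY)
m=((g<52)).astype(np.uint8); 
m=cv2.morphologyEx(m,cv2.MORPH_OPEN,np.ones((5,5)))
cs,_=cv2.findContours(m,cv2.RETR_EXTERNAL,cv2.CHAIN_APPROX_NONE)
for c in cs:
    if 300<cv2.contourArea(c)<1200:
        r=cv2.minAreaRect(c);x,y=r[0]
        if 180<x<280 and 200<y<260:
            b=P((cv2.boxPoints(r)-[160,100]+.35)*3.3,16);print('chaser',r,b,b.mean(0),np.linalg.norm(np.diff(b[[0,1,2,3,0]],axis=0),axis=1))
            e=b[0]-b[1];
            print(np.degrees(np.arctan2(e[1],e[0])))
            sd=b[1]-b[2]; print(np.degrees(np.arctan2(sd[1],sd[0])))
c=P([[95,372],[173,374],[179,466],[103,471]],16);print(c,c.mean(0))
c=P([[260,414],[334,403],[351,497],[278,516]],16);print(c,c.mean(0))
E
```

```text
flatR [[ 707.4 -191.8   30. ]
 [ 702.5 -352.1   30. ]
 [ 445.6 -340.2   30. ]
 [ 453.3 -181.    30. ]] [ 577.2 -266.3   30. ] [160.4 257.1 159.4 254.3]
flat yaw -0.04456817573880113
tray [[745.5 207.1  26. ]
 [774.   41.6  26. ]
 [658.9  21.8  26. ]
 [629.9 187.9  26. ]] [702.1 114.6  26. ] [168.  116.8 168.6 117.2]
tray yaw 0.16750341267820684
ring [[ 657.6 -259.8   52. ]]
caps [[ 578.4 -214.2   54. ]
 [ 515.6 -206.2   54. ]]
housing [[730.7 -45.1  25. ]
 [731.2 -95.7  25. ]
 [660.8 -96.   25. ]
 [660.4 -45.6  25. ]] [695.8 -70.6  25. ]
ball [[670.3 -71.2  92. ]]
comb [[586.2 -12.2   8. ]
 [591.5  58.2   8. ]
 [581.3 -57.2   8. ]]
[[523.2 151.3  16. ]
 [522.3  93.4  16. ]
 [454.3  88.1  16. ]
 [450.1 144.3  16. ]] [487.5 119.3  16. ]
[[493.2  28.6  16. ]
 [501.8 -26.2  16. ]
 [432.5 -39.3  16. ]
 [418.   14.5  16. ]] [461.4  -5.6  16. ]
```

Request:
{"method": "jog_arm", "body": {
  "series": [
    {"dx": 0.0294, "dy": 0.032, "rz": -1.5, "gripper": 0.7},
    {"dx": 0.0294, "dy": 0.032, "rz": -1.5, "gripper": 0.7},
    {"dx": 0.0294, "dy": 0.032, "rz": -1.5, "gripper": 0.7},
    {"dx": 0.0294, "dy": 0.032, "rz": -1.5, "gripper": 0.7},
    {"dx": 0.0294, "dy": 0.032, "rz": -1.5, "gripper": 0.7},
    {"dx": 0.0294, "dy": 0.032, "rz": -1.5, "gripper": 0.7},
    {"dx": 0.0294, "dy": 0.032, "rz": -1.5, "gripper": 0.7},
    {"dx": 0.0294, "dy": 0.032, "rz": -1.5, "gripper": 0.7},
    {"dx": 0.0294, "dy": 0.032, "rz": -1.5, "gripper": 0.7},
    {"dx": 0.0294, "dy": 0.032, "rz": -1.5, "gripper": 0.7},
    {"dx": 0.0294, "dy": 0.032, "rz": -1.5, "gripper": 0.7},
    {"dx": 0.0294, "dy": 0.032, "rz": -1.5, "gripper": 0.7}
  ]
}}

```text
$.series[0]: bad value
```

```bash
cat >> h.py <<'E'
import json
def log():
    R,p,s=tool()
    open('log.jsonl','a').write(json.dumps(dict(q=list(map(float,s['joints'])),p=list(map(float,p)),R=R.tolist()))+'\n')
    with np.printoptions(precision=3): print('t %.2f'%s['t'],'p',np.round(p,1),'rot',s['tcp_rot'],'q',s['joints'],'F',s['ft_force'],'op %.3f'%s['opening'])
E
python3 - <<'E'
from h import *
log(); shot('wrist','w1'); log()
E
```

```text
t 0.15 p [ 193.5 -594.1  225.2] rot [-1.571  0.001 -1.256] q [-1.362  0.491  1.559 -0.     1.092 -0.106] F [0.279 0.175 0.188] op 0.999
t 0.20 p [ 193.5 -594.2  225.3] rot [-1.571  0.001 -1.256] q [-1.362  0.491  1.559  0.     1.092 -0.106] F [0.498 0.742 0.048] op 0.998
```

View pics/w1.png

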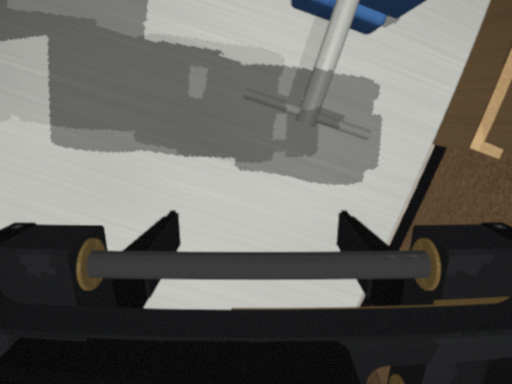

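The picture has not changed, because the call was refused. I'll include every key in each row.

Request:
{"method": "jog_arm", "body": {
  "series": [
    {"dx": 0.0294, "dy": 0.032, "dz": 0, "rx": 0, "ry": 0, "rz": -1.5, "gripper": 0.7},
    {"dx": 0.0294, "dy": 0.032, "dz": 0, "rx": 0, "ry": 0, "rz": -1.5, "gripper": 0.7},
    {"dx": 0.0294, "dy": 0.032, "dz": 0, "rx": 0, "ry": 0, "rz": -1.5, "gripper": 0.7},
    {"dx": 0.0294, "dy": 0.032, "dz": 0, "rx": 0, "ry": 0, "rz": -1.5, "gripper": 0.7},
    {"dx": 0.0294, "dy": 0.032, "dz": 0, "rx": 0, "ry": 0, "rz": -1.5, "gripper": 0.7},
    {"dx": 0.0294, "dy": 0.032, "dz": 0, "rx": 0, "ry": 0, "rz": -1.5, "gripper": 0.7},
    {"dx": 0.0294, "dy": 0.032, "dz": 0, "rx": 0, "ry": 0, "rz": -1.5, "gripper": 0.7},
    {"dx": 0.0294, "dy": 0.032, "dz": 0, "rx": 0, "ry": 0, "rz": -1.5, "gripper": 0.7},
    {"dx": 0.0294, "dy": 0.032, "dz": 0, "rx": 0, "ry": 0, "rz": -1.5, "gripper": 0.7},
    {"dx": 0.0294, "dy": 0.032, "dz": 0, "rx": 0, "ry": 0, "rz": -1.5, "gripper": 0.7},
    {"dx": 0.0294, "dy": 0.032, "dz": 0, "rx": 0, "ry": 0, "rz": -1.5, "gripper": 0.7},
    {"dx": 0.0294, "dy": 0.032, "dz": 0, "rx": 0, "ry": 0, "rz": -1.5, "gripper": 0.7}
  ]
}}

```text
t: 1.4
eef_pos: [547.3, -208.7, 225.7]
tcp_rot: [-1.571, -0.0, -1.571]
ft_force: [-0.4, -0.5, 0.3]
opening: 0.701
```

```bash
python3 - <<'E'
from h import *
log(); shot('wrist','w2'); log()
E
```

```text
t 1.40 p [ 547.3 -208.7  225.7] rot [-1.571 -0.    -1.571] q [-0.477  0.435  1.658 -0.     1.049  1.094] F [-0.433 -0.526  0.317] op 0.701
t 1.45 p [ 550.5 -204.8  225.6] rot [-1.569  0.001 -1.571] q [-0.469  0.437  1.655  0.002  1.049  1.1  ] F [ 0.71   4.08  -1.365] op 0.701
```

View pics/w2.png

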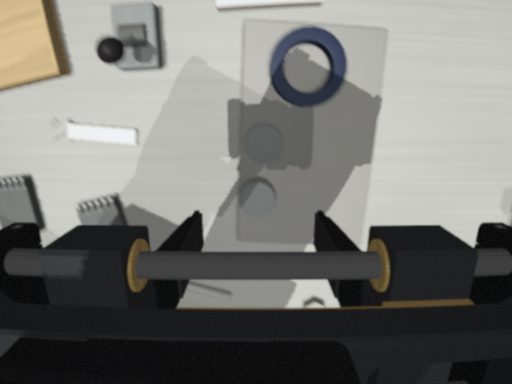

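The wrist view shows the caps at (265,142) and (257,197) and the ring at (308,67). The arm was still moving at that moment, so I'll take it again settled.

```bash
python3 - <<'E'
from h import *
log(); im,C=shot('wrist','w3'); log()
print(plane(C,[[265,142],[257,197]],54), plane(C,[[308,67]],52))
big=cv2.resize(im[90:230,220:330],None,fx=5,fy=4.2); cv2.imwrite('pics/w3c.png',np.clip(big*1.8,0,255).astype(np.uint8))
E
```

```text
t 1.45 p [ 550.5 -204.8  225.6] rot [-1.569  0.001 -1.571] q [-0.469  0.437  1.655  0.002  1.049  1.1  ] F [ 0.71   4.08  -1.365] op 0.701
t 1.50 p [ 548.8 -206.8  225.4] rot [-1.57   0.    -1.567] q [-0.473  0.436  1.657  0.001  1.049  1.093] F [ 0.435  0.039 -0.389] op 0.703
[[ 585.5 -212.    54. ]
 [ 523.4 -203.3   54. ]] [[ 663.5 -256.3   52. ]]
```

View pics/w3c.png

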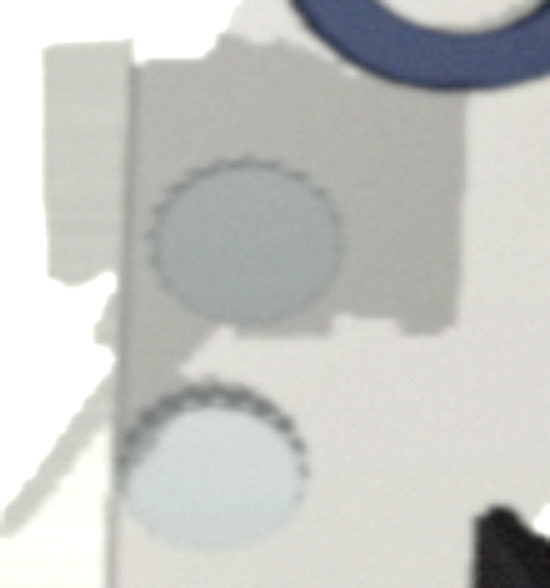

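In this crop cap 1's top is centred at px (269.6,147.6) and cap 2's at (262.6,204.3).

```bash
python3 - <<'E'
from h import *
log(); C=cam('wrist'); im,C=shot('wrist','w4'); log()
print(plane(C,[[269.6,147.6],[262.6,204.3]],54))
big=cv2.resize(im[90:230,220:330],None,fx=5,fy=4.2); cv2.imwrite('pics/w4c.png',np.clip(big*1.8,0,255).astype(np.uint8))
E
```

```text
t 1.50 p [ 548.8 -206.8  225.4] rot [-1.57   0.    -1.567] q [-0.473  0.436  1.657  0.001  1.049  1.093] F [ 0.435  0.039 -0.389] op 0.703
t 1.55 p [ 547.4 -208.4  225.3] rot [-1.571  0.    -1.567] q [-0.477  0.436  1.658 -0.     1.048  1.09 ] F [ 0.038 -0.775 -0.134] op 0.695
[[ 577.6 -219.    54. ]
 [ 512.9 -211.9   54. ]]
```

View pics/w4c.png

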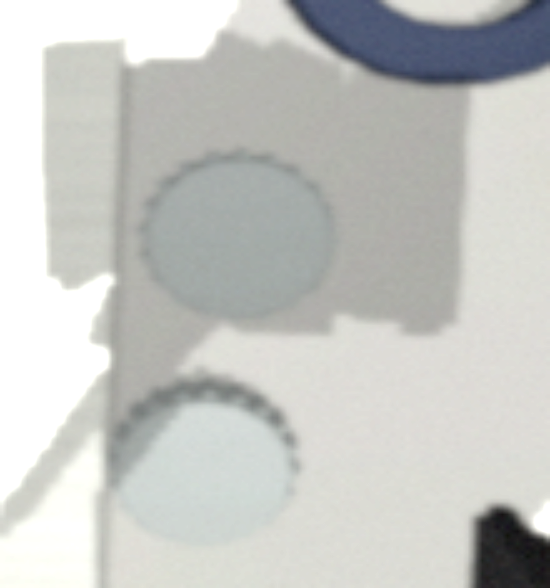

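Request:
{"method": "jog_arm", "body": {
  "series": [
    {"dx": -0.008, "dy": 0, "dz": -0.02, "rx": 0, "ry": 0, "rz": 0, "gripper": 0.7},
    {"dx": -0.008, "dy": 0, "dz": -0.03, "rx": 0, "ry": 0, "rz": 0, "gripper": 0.7},
    {"dx": -0.008, "dy": 0, "dz": -0.035, "rx": 0, "ry": 0, "rz": 0, "gripper": 0.7},
    {"dx": -0.008, "dy": 0, "dz": -0.035, "rx": 0, "ry": 0, "rz": 0, "gripper": 0.7},
    {"dx": 0, "dy": 0, "dz": -0.03, "rx": 0, "ry": 0, "rz": 0, "gripper": 0.7},
    {"dx": 0, "dy": 0, "dz": -0.02, "rx": 0, "ry": 0, "rz": 0, "gripper": 0.7},
    {"dx": 0, "dy": 0, "dz": -0.011, "rx": 0, "ry": 0, "rz": 0, "gripper": 0.7},
    {"dx": 0, "dy": 0, "dz": 0, "rx": 0, "ry": 0, "rz": 0, "gripper": 0.7},
    {"dx": 0, "dy": 0, "dz": 0, "rx": 0, "ry": 0, "rz": 0, "gripper": 0.3},
    {"dx": 0, "dy": 0, "dz": 0, "rx": 0, "ry": 0, "rz": 0, "gripper": 0.3},
    {"dx": 0, "dy": 0, "dz": 0, "rx": 0, "ry": 0, "rz": 0, "gripper": 0.3},
    {"dx": 0, "dy": 0, "dz": 0, "rx": 0, "ry": 0, "rz": 0, "gripper": 0.3}
  ]
}}

```text
t: 2.75
eef_pos: [514.6, -210.4, 45.4]
tcp_rot: [-1.57, -0.001, -1.57]
ft_force: [-1.4, 0.4, 5.7]
opening: 0.436
```

```bash
python3 - <<'E'
from h import *
log(); shot('wrist','w5')
E
```

```text
t 2.75 p [ 514.6 -210.4   45.4] rot [-1.57  -0.001 -1.57 ] q [-0.507  0.64   1.888 -0.     0.612  1.063] F [-1.422  0.374  5.66 ] op 0.436
```

View pics/w5.png

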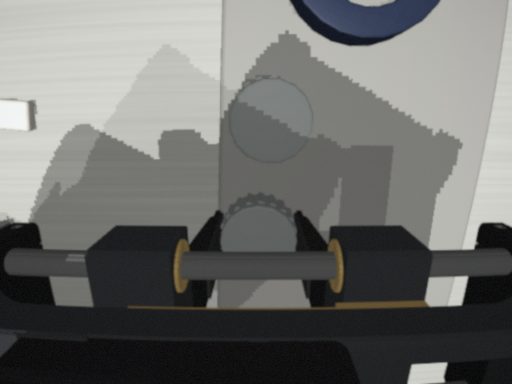

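The cap is gripped (opening 0.436, about 41 mm). Lift it and carry it to the tray.

Request:
{"method": "jog_arm", "body": {
  "series": [
    {"dx": 0, "dy": 0, "dz": 0.02, "rx": 0, "ry": 0, "rz": 0, "gripper": 0.3},
    {"dx": 0, "dy": 0, "dz": 0.04, "rx": 0, "ry": 0, "rz": 0, "gripper": 0.3},
    {"dx": 0, "dy": 0.01, "dz": 0.04, "rx": 0, "ry": 0, "rz": 0, "gripper": 0.3},
    {"dx": 0.02, "dy": 0.02, "dz": 0.03, "rx": 0, "ry": 0, "rz": 1, "gripper": 0.3},
    {"dx": 0.02, "dy": 0.04, "dz": 0.01, "rx": 0, "ry": 0, "rz": 1, "gripper": 0.3},
    {"dx": 0.02, "dy": 0.045, "dz": 0, "rx": 0, "ry": 0, "rz": 1, "gripper": 0.3},
    {"dx": 0.02, "dy": 0.045, "dz": 0, "rx": 0, "ry": 0, "rz": 1, "gripper": 0.3},
    {"dx": 0.02, "dy": 0.045, "dz": 0, "rx": 0, "ry": 0, "rz": 1, "gripper": 0.3},
    {"dx": 0.02, "dy": 0.045, "dz": 0, "rx": 0, "ry": 0, "rz": 1, "gripper": 0.3},
    {"dx": 0.02, "dy": 0.045, "dz": 0, "rx": 0, "ry": 0, "rz": 1, "gripper": 0.3},
    {"dx": 0.02, "dy": 0.04, "dz": 0, "rx": 0, "ry": 0, "rz": 1, "gripper": 0.3},
    {"dx": 0.02, "dy": 0.025, "dz": 0, "rx": 0, "ry": 0, "rz": 1, "gripper": 0.3}
  ]
}}

```text
t: 4.0
eef_pos: [694.5, 153.0, 184.8]
tcp_rot: [-1.571, 0.0, -1.41]
ft_force: [-0.0, -0.6, -0.5]
opening: 0.434
```

```bash
python3 - <<'E'
from h import *
log(); shot('wrist','w6');log()
E
```

```text
t 4.00 p [694.5 153.  184.8] rot [-1.571  0.    -1.41 ] q [0.124 0.653 1.367 0.    1.122 1.534] F [-0.042 -0.562 -0.472] op 0.434
t 4.05 p [696.6 155.5 184.4] rot [-1.569  0.001 -1.408] q [0.127 0.657 1.36  0.001 1.123 1.534] F [-3.618  0.932 -0.818] op 0.432
```

View pics/w6.png

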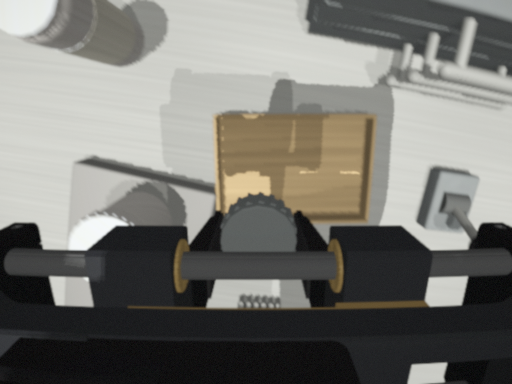

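The cap is held above the tray, seen at px (218-373, 114-220). The canister's lid is at left, so I'll check its clearance from the gripper body before descending.

```bash
python3 - <<'E'
from h import *
C=cam('top'); print(plane(C,[[131,167]],113))
C=cam('wrist'); print(plane(C,[[218,114],[373,115],[366,220]],26))
E
```

```text
[[623.3 270.5 113. ]]
[[754.1 206.7  26. ]
 [779.7  49.3  26. ]
 [666.8  28.1  26. ]]
```

Request:
{"method": "jog_arm", "body": {
  "series": [
    {"dx": 0.008, "dy": -0.008, "dz": -0.015, "rx": 0, "ry": 0, "rz": 0, "gripper": 0.3},
    {"dx": 0.007, "dy": -0.009, "dz": -0.03, "rx": 0, "ry": 0, "rz": 0, "gripper": 0.3},
    {"dx": 0, "dy": 0, "dz": -0.035, "rx": 0, "ry": 0, "rz": 0, "gripper": 0.3},
    {"dx": 0, "dy": 0, "dz": -0.03, "rx": 0, "ry": 0, "rz": 0, "gripper": 0.3},
    {"dx": 0, "dy": 0, "dz": -0.025, "rx": 0, "ry": 0, "rz": 0, "gripper": 0.3},
    {"dx": 0, "dy": 0, "dz": -0.015, "rx": 0, "ry": 0, "rz": 0, "gripper": 0.3},
    {"dx": 0, "dy": 0, "dz": -0.01, "rx": 0, "ry": 0, "rz": 0, "gripper": 0.3},
    {"dx": 0, "dy": 0, "dz": 0, "rx": 0, "ry": 0, "rz": 0, "gripper": 0.3},
    {"dx": 0, "dy": 0, "dz": 0, "rx": 0, "ry": 0, "rz": 0, "gripper": 0.3}
  ]
}}

```text
t: 4.95
eef_pos: [709.8, 132.5, 25.6]
tcp_rot: [-1.57, -0.0, -1.413]
ft_force: [0.6, -0.3, -0.3]
opening: 0.432
```

```bash
python3 - <<'E'
from h import *
log()
E
```

```text
t 4.95 p [709.8 132.5  25.6] rot [-1.57  -0.    -1.413] q [ 0.093  0.84   1.447 -0.     0.854  1.507] F [ 0.602 -0.344 -0.345] op 0.432
```

Go 3 mm lower, release, and rise.

Request:
{"method": "jog_arm", "body": {
  "series": [
    {"dx": 0, "dy": 0.002, "dz": -0.003, "rx": 0, "ry": 0, "rz": 0, "gripper": 0.3},
    {"dx": 0, "dy": 0, "dz": 0, "rx": 0, "ry": 0, "rz": 0, "gripper": 0.54},
    {"dx": 0, "dy": 0, "dz": 0, "rx": 0, "ry": 0, "rz": 0, "gripper": 0.54},
    {"dx": 0, "dy": 0, "dz": 0, "rx": 0, "ry": 0, "rz": 0, "gripper": 0.54},
    {"dx": 0, "dy": 0, "dz": 0.015, "rx": 0, "ry": 0, "rz": 0, "gripper": 0.54},
    {"dx": 0, "dy": 0, "dz": 0.035, "rx": 0, "ry": 0, "rz": 0, "gripper": 0.54},
    {"dx": 0, "dy": 0, "dz": 0.05, "rx": 0, "ry": 0, "rz": 0, "gripper": 0.54},
    {"dx": 0, "dy": 0, "dz": 0.04, "rx": 0, "ry": 0, "rz": 0, "gripper": 0.54},
    {"dx": 0, "dy": 0, "dz": 0.02, "rx": 0, "ry": 0, "rz": 0, "gripper": 0.54},
    {"dx": 0, "dy": 0, "dz": 0, "rx": 0, "ry": 0, "rz": 0, "gripper": 0.54}
  ]
}}

```text
t: 5.95
eef_pos: [710.5, 134.9, 186.8]
tcp_rot: [-1.564, -0.001, -1.413]
ft_force: [0.9, -0.7, -0.7]
opening: 0.538
```

```bash
python3 - <<'E'
from h import *
log(); shot('wrist','w7')
E
```

```text
t 5.95 p [710.5 134.9 186.8] rot [-1.564 -0.001 -1.413] q [ 0.096  0.666  1.334 -0.     1.134  1.509] F [ 0.904 -0.679 -0.702] op 0.538
```

View pics/w7.png

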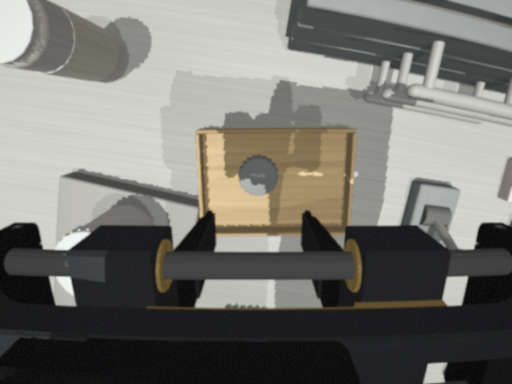

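The cap lies in the tray at px (258,175). Now the other cap.

Request:
{"method": "jog_arm", "body": {
  "series": [
    {"dx": -0.008, "dy": -0.02, "dz": 0, "rx": 0, "ry": 0, "rz": -0.9, "gripper": 0.7},
    {"dx": -0.014, "dy": -0.038, "dz": 0, "rx": 0, "ry": 0, "rz": -0.9, "gripper": 0.7},
    {"dx": -0.015, "dy": -0.04, "dz": 0, "rx": 0, "ry": 0, "rz": -0.9, "gripper": 0.7},
    {"dx": -0.015, "dy": -0.04, "dz": 0, "rx": 0, "ry": 0, "rz": -0.9, "gripper": 0.7},
    {"dx": -0.015, "dy": -0.04, "dz": 0, "rx": 0, "ry": 0, "rz": -0.9, "gripper": 0.7},
    {"dx": -0.015, "dy": -0.04, "dz": 0, "rx": 0, "ry": 0, "rz": -0.9, "gripper": 0.7},
    {"dx": -0.015, "dy": -0.04, "dz": 0, "rx": 0, "ry": 0, "rz": -0.9, "gripper": 0.7},
    {"dx": -0.015, "dy": -0.04, "dz": 0, "rx": 0, "ry": 0, "rz": -0.9, "gripper": 0.7},
    {"dx": -0.012, "dy": -0.033, "dz": 0, "rx": 0, "ry": 0, "rz": -0.9, "gripper": 0.7},
    {"dx": -0.007, "dy": -0.02, "dz": 0, "rx": 0, "ry": 0, "rz": -0.9, "gripper": 0.7},
    {"dx": 0, "dy": 0, "dz": 0, "rx": 0, "ry": 0, "rz": 0, "gripper": 0.7},
    {"dx": 0, "dy": 0, "dz": 0, "rx": 0, "ry": 0, "rz": 0, "gripper": 0.7}
  ]
}}

```text
t: 7.2
eef_pos: [577.9, -216.1, 180.7]
tcp_rot: [-1.572, 0.001, -1.571]
ft_force: [0.6, 0.4, 0.0]
opening: 0.697
```

```bash
python3 - <<'E'
from h import *
log(); im,C=shot('wrist','w8'); shot('top','t8')
big=cv2.resize(im[90:230,200:310],None,fx=5,fy=4.2); cv2.imwrite('pics/w8c.png',np.clip(big*1.8,0,255).astype(np.uint8))
E
```

```text
t 7.20 p [ 577.9 -216.1  180.7] rot [-1.572  0.001 -1.571] q [-0.465  0.526  1.628  0.     0.989  1.106] F [0.61  0.448 0.037] op 0.697
```

View pics/w8.png

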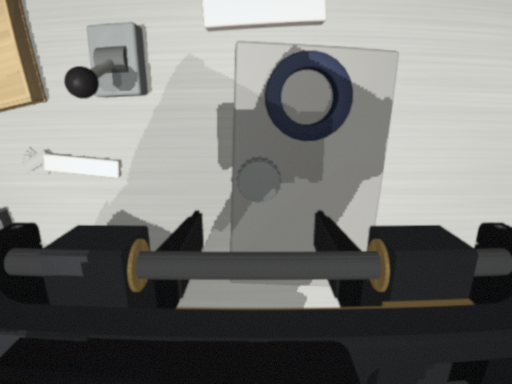

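View pics/t8.png

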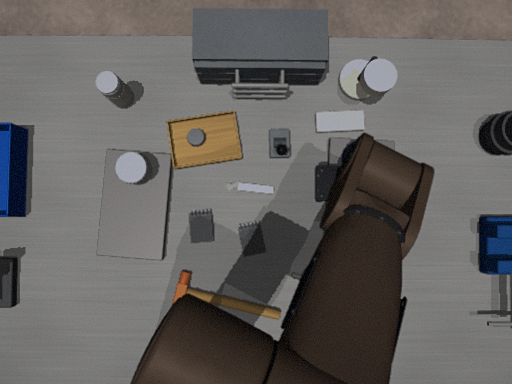

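Cap 1 is still there, at px (259,179). The top view shows the first cap in the tray at (196,137).

```bash
python3 - <<'E'
from h import *
C=cam('wrist');print(plane(C,[[259,180]],54),plane(C,[[309,95]],52)); C=cam('top');print('cap in tray',plane(C,[[196,137]],28))
E
```

```text
[[ 581.2 -215.9   54. ]] [[ 660.9 -261.5   52. ]]
cap in tray [[707.3 134.2  28. ]]
```

Request:
{"method": "jog_arm", "body": {
  "series": [
    {"dx": 0.002, "dy": 0, "dz": -0.02, "rx": 0, "ry": 0, "rz": 0, "gripper": 0.7},
    {"dx": 0, "dy": 0, "dz": -0.035, "rx": 0, "ry": 0, "rz": 0, "gripper": 0.7},
    {"dx": 0, "dy": 0, "dz": -0.035, "rx": 0, "ry": 0, "rz": 0, "gripper": 0.7},
    {"dx": 0, "dy": 0, "dz": -0.025, "rx": 0, "ry": 0, "rz": 0, "gripper": 0.7},
    {"dx": 0, "dy": 0, "dz": -0.015, "rx": 0, "ry": 0, "rz": 0, "gripper": 0.7},
    {"dx": 0, "dy": 0, "dz": -0.006, "rx": 0, "ry": 0, "rz": 0, "gripper": 0.7},
    {"dx": 0, "dy": 0, "dz": 0, "rx": 0, "ry": 0, "rz": 0, "gripper": 0.7},
    {"dx": 0, "dy": 0, "dz": 0, "rx": 0, "ry": 0, "rz": 0, "gripper": 0.3},
    {"dx": 0, "dy": 0, "dz": 0, "rx": 0, "ry": 0, "rz": 0, "gripper": 0.3},
    {"dx": 0, "dy": 0, "dz": 0, "rx": 0, "ry": 0, "rz": 0, "gripper": 0.3},
    {"dx": 0, "dy": 0, "dz": 0, "rx": 0, "ry": 0, "rz": 0, "gripper": 0.3}
  ]
}}

```text
t: 8.4
eef_pos: [580.5, -216.5, 46.3]
tcp_rot: [-1.57, -0.001, -1.57]
ft_force: [-1.1, 0.0, 3.9]
opening: 0.436
```

```bash
python3 - <<'E'
from h import *
log(); im,C=shot('wrist','w9')
E
```

```text
t 8.40 p [ 580.5 -216.5   46.3] rot [-1.57  -0.001 -1.57 ] q [-0.463  0.7    1.724 -0.     0.716  1.107] F [-1.131  0.038  3.922] op 0.436
```

View pics/w9.png

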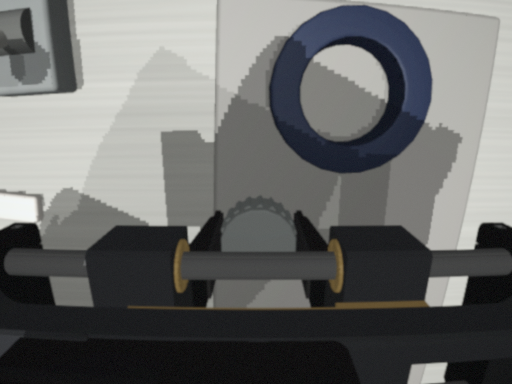

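Request:
{"method": "jog_arm", "body": {
  "series": [
    {"dx": 0, "dy": 0, "dz": 0.02, "rx": 0, "ry": 0, "rz": 0, "gripper": 0.3},
    {"dx": 0, "dy": 0, "dz": 0.04, "rx": 0, "ry": 0, "rz": 0, "gripper": 0.3},
    {"dx": 0, "dy": 0, "dz": 0.04, "rx": 0, "ry": 0, "rz": 0, "gripper": 0.3},
    {"dx": 0.01, "dy": 0.025, "dz": 0.03, "rx": 0, "ry": 0, "rz": 1, "gripper": 0.3},
    {"dx": 0.015, "dy": 0.038, "dz": 0.01, "rx": 0, "ry": 0, "rz": 1, "gripper": 0.3},
    {"dx": 0.016, "dy": 0.041, "dz": 0, "rx": 0, "ry": 0, "rz": 1, "gripper": 0.3},
    {"dx": 0.016, "dy": 0.041, "dz": 0, "rx": 0, "ry": 0, "rz": 1, "gripper": 0.3},
    {"dx": 0.016, "dy": 0.041, "dz": 0, "rx": 0, "ry": 0, "rz": 1, "gripper": 0.3},
    {"dx": 0.016, "dy": 0.041, "dz": 0, "rx": 0, "ry": 0, "rz": 1, "gripper": 0.3},
    {"dx": 0.015, "dy": 0.038, "dz": 0, "rx": 0, "ry": 0, "rz": 1, "gripper": 0.3},
    {"dx": 0.01, "dy": 0.025, "dz": -0.01, "rx": 0, "ry": 0, "rz": 1, "gripper": 0.3},
    {"dx": 0, "dy": 0, "dz": -0.02, "rx": 0, "ry": 0, "rz": 1, "gripper": 0.3}
  ]
}}

```text
t: 9.65
eef_pos: [695.6, 77.3, 156.5]
tcp_rot: [-1.568, -0.0, -1.409]
ft_force: [-0.4, -0.9, -0.4]
opening: 0.433
```

Request:
{"method": "jog_arm", "body": {
  "series": [
    {"dx": 0, "dy": 0, "dz": -0.03, "rx": 0, "ry": 0, "rz": 0, "gripper": 0.3},
    {"dx": 0, "dy": 0, "dz": -0.035, "rx": 0, "ry": 0, "rz": 0, "gripper": 0.3},
    {"dx": 0, "dy": 0, "dz": -0.03, "rx": 0, "ry": 0, "rz": 0, "gripper": 0.3},
    {"dx": 0, "dy": 0, "dz": -0.02, "rx": 0, "ry": 0, "rz": 0, "gripper": 0.3},
    {"dx": 0, "dy": 0, "dz": -0.01, "rx": 0, "ry": 0, "rz": 0, "gripper": 0.3},
    {"dx": 0, "dy": 0, "dz": 0, "rx": 0, "ry": 0, "rz": 0, "gripper": 0.3}
  ]
}}

```text
t: 10.25
eef_pos: [693.8, 73.7, 29.5]
tcp_rot: [-1.573, 0.0, -1.413]
ft_force: [0.3, -0.6, -0.3]
opening: 0.437
```

```bash
python3 - <<'E'
from h import *
log(); im,C=shot('wrist','w10')
E
```

```text
t 10.25 p [693.8  73.7  29.5] rot [-1.573  0.    -1.413] q [ 0.011  0.808  1.514 -0.     0.822  1.424] F [ 0.319 -0.604 -0.295] op 0.437
```

View pics/w10.png

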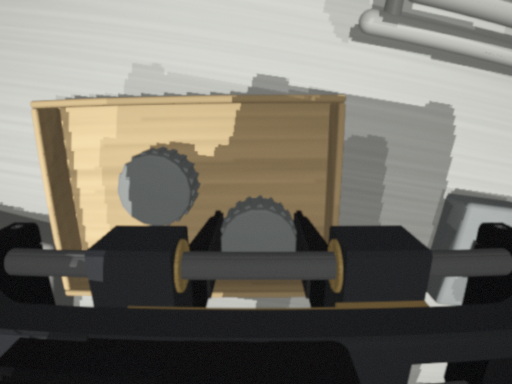

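The second cap is over the free half of the tray, clear of the first at px (158,188). Lower and release.

Request:
{"method": "jog_arm", "body": {
  "series": [
    {"dx": 0, "dy": 0, "dz": -0.007, "rx": 0, "ry": 0, "rz": 0, "gripper": 0.3},
    {"dx": 0, "dy": 0, "dz": 0, "rx": 0, "ry": 0, "rz": 0, "gripper": 0.54},
    {"dx": 0, "dy": 0, "dz": 0, "rx": 0, "ry": 0, "rz": 0, "gripper": 0.54},
    {"dx": 0, "dy": 0, "dz": 0, "rx": 0, "ry": 0, "rz": 0, "gripper": 0.54},
    {"dx": 0, "dy": 0, "dz": 0.015, "rx": 0, "ry": 0, "rz": 0, "gripper": 0.54},
    {"dx": 0, "dy": 0, "dz": 0.035, "rx": 0, "ry": 0, "rz": 0, "gripper": 0.54},
    {"dx": -0.02, "dy": 0, "dz": 0.05, "rx": 0, "ry": 0, "rz": 0, "gripper": 0.7},
    {"dx": -0.04, "dy": 0, "dz": 0.05, "rx": 0, "ry": 0, "rz": 0, "gripper": 0.8},
    {"dx": -0.04, "dy": 0, "dz": 0.03, "rx": 0, "ry": 0, "rz": 0, "gripper": 0.8},
    {"dx": -0.04, "dy": 0, "dz": 0.02, "rx": 0, "ry": 0, "rz": 0, "gripper": 0.8},
    {"dx": -0.02, "dy": 0, "dz": 0, "rx": 0, "ry": 0, "rz": 0, "gripper": 0.8},
    {"dx": 0, "dy": 0, "dz": 0, "rx": 0, "ry": 0, "rz": 0, "gripper": 0.8}
  ]
}}

```text
t: 11.5
eef_pos: [542.7, 73.9, 211.6]
tcp_rot: [-1.569, -0.0, -1.413]
ft_force: [0.9, -0.3, -0.2]
opening: 0.799
```

```bash
python3 - <<'E'
from h import *
log(); im,C=shot('wrist','w11'); shot('top','t11')
E
cat log.jsonl | wc -l
```

```text
t 11.50 p [542.7  73.9 211.6] rot [-1.569 -0.    -1.413] q [ 0.015  0.396  1.768 -0.     0.975  1.428] F [ 0.857 -0.277 -0.233] op 0.799
17
```

View pics/w11.png

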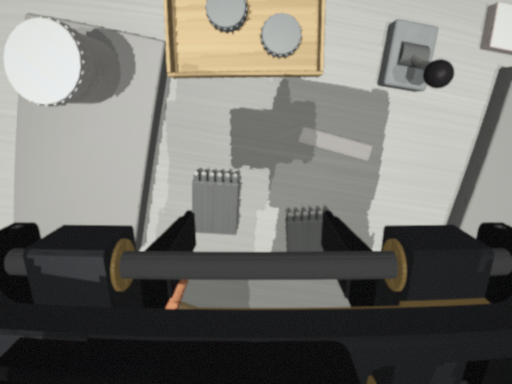

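View pics/t11.png

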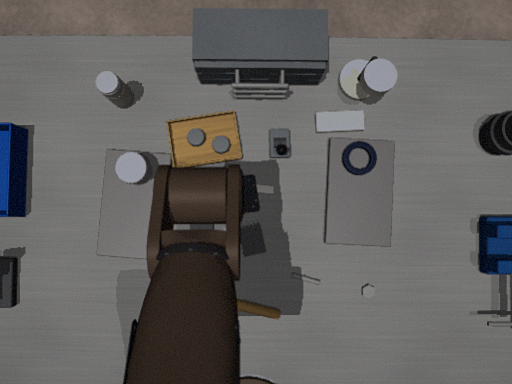

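Both caps are in the tray (top view px (196,137) and (221,144)). Chaser 1 sits at wrist px (217,205) and chaser 2 at (305,230). I'll tilt the tool to grip the chasers inclined, and log the joints to learn the kinematics.

Request:
{"method": "jog_arm", "body": {
  "series": [
    {"dx": 0, "dy": 0, "dz": 0.01, "rx": 0, "ry": 5, "rz": 0, "gripper": 0.8},
    {"dx": 0, "dy": 0, "dz": 0.01, "rx": 0, "ry": 8, "rz": 0, "gripper": 0.8},
    {"dx": 0, "dy": 0, "dz": 0, "rx": 0, "ry": 8, "rz": 0, "gripper": 0.8},
    {"dx": 0, "dy": 0, "dz": 0, "rx": 0, "ry": 8, "rz": 0, "gripper": 0.8},
    {"dx": 0, "dy": 0, "dz": 0, "rx": 0, "ry": 6, "rz": 0, "gripper": 0.8},
    {"dx": 0, "dy": 0, "dz": 0, "rx": 0, "ry": 0, "rz": 0, "gripper": 0.8},
    {"dx": 0, "dy": 0, "dz": 0, "rx": 0, "ry": 0, "rz": 0, "gripper": 0.8}
  ]
}}

```text
t: 12.3
eef_pos: [545.1, 73.6, 228.1]
tcp_rot: [-2.174, 0.09, -1.441]
ft_force: [-0.1, -0.3, -0.6]
opening: 0.797
```

```bash
python3 - <<'E'
from h import *
log(); im,C=shot('wrist','w12'); shot('side','s12');log()
E
```

```text
t 12.30 p [545.1  73.6 228.1] rot [-2.174  0.09  -1.441] q [0.011 0.638 1.408 0.006 1.705 1.423] F [-0.071 -0.282 -0.606] op 0.797
t 12.40 p [544.6  73.7 229.5] rot [-2.173  0.09  -1.441] q [0.011 0.635 1.409 0.006 1.706 1.423] F [-0.114 -0.111 -0.891] op 0.802
```

View pics/w12.png

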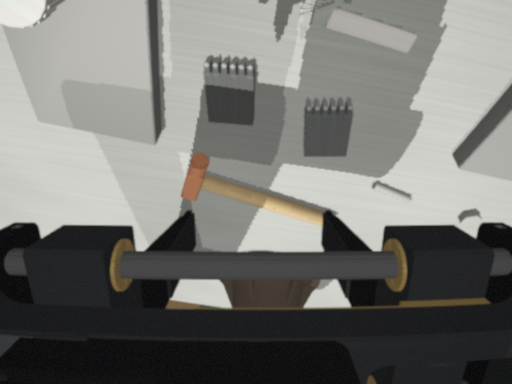

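View pics/s12.png

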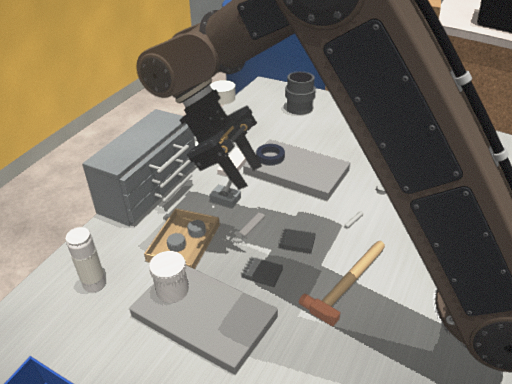

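The wrist view is now unobstructed: chaser 1 has corners (206,72)-(257,73)-(254,124)-(208,121), and chaser 2 has (305,110)-(352,110)-(349,157)-(304,157). I'll fit the corners and the kinematics.

```bash
python3 - <<'E'
from h import *
C=cam('wrist'); im=cv2.imread('pics/w12.png')
crop=cv2.resize(im[50:170,190:370],None,fx=4.4,fy=4.4,interpolation=cv2.INTER_CUBIC)
cv2.imwrite('pics/w12c.png',np.clip(crop*1.0+30,0,255).astype(np.uint8))
D=[json.loads(l) for l in open('log.jsonl')]
from scipy.optimize import least_squares
# generic model: base z h, lateral off d (y), a radial; Rz(q1) [ (a,0,h) + L2 link ...]
def Rz(a):c,s=np.cos(a),np.sin(a);return np.array([[c,-s,0],[s,c,0],[0,0,1]])
def Ry(a):c,s=np.cos(a),np.sin(a);return np.array([[c,0,s],[0,1,0],[-s,0,c]])
def fk(x,q):
    a,h,d,L2,e,L3,Lt,ox,oy=x
    q1,q2,q3,q4,q5,q6=q
    A=Rz(q1); p=A@np.array([a,d,h])
    A=A@Ry(q2); p=p+A@np.array([0,0,L2])
    A=A@Ry(q3); p=p+A@np.array([e,0,L3])
    A=A@Rz(q4)@Ry(q5); 
    A=A@Rz(q6); p=p+A@np.array([ox,oy,Lt])
    return p,A
def res(x): return np.concatenate([fk(x,d['q'])[0]-d['p'] for d in D])
r=least_squares(res,[0,400,66,500,0,400,250,0,0],loss='soft_l1',f_scale=2)
print(r.x,np.abs(res(r.x)).max())
p,A=fk(r.x,D[-1]['q']); print(A.T@np.array(D[-1]['R'])); p,A=fk(r.x,D[3]['q']); print(A.T@np.array(D[3]['R']))
json.dump(list(r.x),open('kin.json','w'))
E
```

```text
[ -0.  196.7  65.9 586.8  43.1 411.  260.9  -0.    0. ] 1.997136678255629e-09
[[-1.  0.  0.]
 [ 0. -0.  1.]
 [ 0.  1.  0.]]
[[-1.  0.  0.]
 [ 0.  0.  1.]
 [ 0.  1. -0.]]
```

View pics/w12c.png

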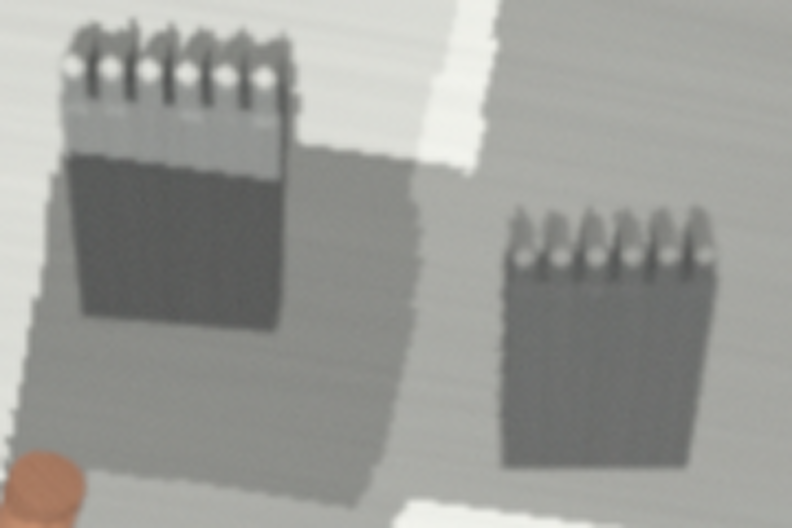

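The kinematics fit is exact. Now the chaser positions from this crop, plus inverse kinematics checks for the stand-up poses.

```bash
cat > kin.py <<'E'
from h import *
X=json.load(open('kin.json'))
def Rz(a):c,s=np.cos(a),np.sin(a);return np.array([[c,-s,0],[s,c,0],[0,0,1]])
def Ry(a):c,s=np.cos(a),np.sin(a);return np.array([[c,0,s],[0,1,0],[-s,0,c]])
M=np.array([[-1,0,0],[0,0,1],[0,1,0.]])
LO=np.array([-3.1,-.84,.05,-1.13,.06,-2.69]);HI=np.array([3.1,2.19,2.79,4.28,2.93,2.69])
def ik(p,R):
    "p TCP, R tool rot -> list of joint solutions"
    a,h,d,L2,e,L3,Lt,_,_=X; A=R@M.T; w=np.array(p)-A[:,2]*Lt; out=[]
    rr=np.hypot(w[0],w[1])
    for sg in (1,-1):
        rad=sg*np.sqrt(max(rr**2-d*d,0)); q1=np.arctan2(w[1],w[0])-np.arctan2(d,rad)
        x=rad; z=w[2]-h; Lf=np.hypot(L3,e); g=np.arctan2(e,L3); D=np.hypot(x,z)
        c=(D*D-L2**2-Lf**2)/(2*L2*Lf)
        if abs(c)>1: continue
        for s3 in (1,-1):
            b=s3*np.arccos(c); q3=b-g; q2=np.arctan2(x,z)-np.arctan2(Lf*np.sin(b),L2+Lf*np.cos(b))
            B=(Rz(q1)@Ry(q2+q3)).T@A
            for s5 in (1,-1):
                q5=s5*np.arccos(np.clip(B[2,2],-1,1)); 
                q4=np.arctan2(s5*B[1,2],s5*B[0,2]); q6=np.arctan2(s5*B[2,1],-s5*B[2,0])
                for k4 in(-1,0,1):
                  for k6 in (-1,0,1):
                    for k1 in (0,):
                      q=np.array([(q1+np.pi)%(2*np.pi)-np.pi,q2,q3,q4+2*np.pi*k4,q5,q6+2*np.pi*k6])
                      if (q>LO+.01).all() and (q<HI-.01).all(): out.append(q)
    return out
E
python3 - <<'E'
from kin import *
R,p,s=tool(); print([q.round(3) for q in ik(p,R)], s['joints'])
C=cam('wrist')
cp=lambda a:np.array(a,float)/4.4+[190,50]-.4
c1=plane(C,cp([[83,316],[277,330],[288,110],[66,110]]),16); c2=plane(C,cp([[502,467],[688,466],[715,280],[505,280]]),16)
for c in (c1,c2):
    print(c); v=(c[2]+c[3]-c[0]-c[1])/2; print('len',np.linalg.norm(v),'w',np.linalg.norm(c[1]-c[0]),np.linalg.norm(c[2]-c[3]),'yaw',np.degrees(np.arctan2(v[1],v[0])), np.degrees(np.arctan2(*(c[0]-c[1])[[1,0]]))-90,'ctr',(c[0]+c[1])/2+v/np.linalg.norm(v)*40)
E
```

```text
[array([0. , 0.6, 1.4, 0. , 1.7, 1.4])] [0.  0.6 1.4 0.  1.7 1.4]
[[449.2 144.   16. ]
 [455.1  88.5  16. ]
 [522.9  93.7  16. ]
 [513.2 149.   16. ]]
len 66.09718884426606 w 55.81789957633917 56.17655101467533 yaw 4.457628781069112 6.128569276315389 ctr [492.  119.3  16. ]
[[417.2  14.1  16. ]
 [429.8 -40.5  16. ]
 [495.5 -24.9  16. ]
 [484.2  29.6  16. ]]
len 68.1511216212726 w 56.02529542838313 55.66038945921791 yaw 13.228569710008195 12.992080393083626 ctr [462.5  -4.   16. ]
```

```bash
python3 - <<'E'
from kin import *
np.set_printoptions(precision=2,suppress=True)
def Rup(phi,a):
    u=np.array([np.cos(phi),np.sin(phi),0]);z=np.array([0,0,1.])
    y=np.cos(a)*u-np.sin(a)*z; zt=np.sin(a)*u+np.cos(a)*z
    return np.c_[np.cross(y,zt),y,zt]
def Rpick(th,a):
    t=np.array([np.cos(th),np.sin(th),0]);z=np.array([0,0,1.])
    y=-np.sin(a)*t-np.cos(a)*z; zt=np.cos(a)*t-np.sin(a)*z
    return np.c_[np.cross(y,zt),y,zt]
r=np.radians
for a in (20,30,40):
    for n,c,th in (('c1',(452,116.3),5.3),('c2',(423.5,-13),12)):
        t=np.array([np.cos(r(th)),np.sin(r(th))]); p=np.r_[np.array(c)+50*t,17]
        print('pick',a,n,ik(p,Rpick(r(th),r(a))))
    for phi in range(-180,180,30):
        p=np.array([530,-270,80])-17*np.array([np.cos(r(phi)),np.sin(r(phi)),0])
        for q in ik(p,Rup(r(phi),r(a))): print(a,phi,q)
E
```

```text
pick 20 c1 [array([0.11, 0.75, 1.78, 0.01, 0.96, 1.58])]
pick 20 c2 [array([-0.09,  0.72,  1.9 , -0.13,  0.87,  1.37])]
20 -180 [-0.41  1.13  1.08 -0.44  2.08 -1.94]
20 -150 [-0.27  1.05  1.31 -0.76  1.8  -2.11]
20 -120 [-0.16  0.95  1.63 -1.09  1.46 -2.1 ]
20 -60 [-0.27  0.86  2.3   3.91  1.23 -1.56]
20 -30 [-0.63  0.9   2.46  3.04  1.45 -1.59]
20 0 [-0.96  0.87  2.35  2.2   1.26 -1.63]
20 30 [-1.06  0.86  2.05  1.48  1.23 -1.32]
20 60 [-1.    0.93  1.7   1.    1.48 -1.12]
20 90 [-0.88  1.03  1.37  0.67  1.81 -1.11]
20 120 [-0.72  1.11  1.12  0.35  2.09 -1.28]
20 150 [-0.56  1.15  1.01 -0.05  2.2  -1.61]
pick 30 c1 [array([0.11, 0.82, 1.68, 0.01, 1.17, 1.58])]
pick 30 c2 [array([-0.07,  0.78,  1.8 , -0.16,  1.08,  1.4 ])]
30 -180 [-0.42  1.05  1.15 -0.38  1.92 -1.93]
30 -150 [-0.29  0.97  1.36 -0.68  1.66 -2.12]
30 -120 [-0.19  0.88  1.66 -1.01  1.32 -2.16]
30 -60 [-0.31  0.76  2.27  3.94  0.96 -1.67]
30 -30 [-0.62  0.77  2.42  3.04  1.09 -1.58]
30 0 [-0.92  0.76  2.32  2.18  1.01 -1.5 ]
30 30 [-1.02  0.78  2.04  1.42  1.07 -1.2 ]
30 60 [-0.97  0.86  1.72  0.93  1.35 -1.05]
30 90 [-0.86  0.96  1.42  0.6   1.67 -1.1 ]
30 120 [-0.72  1.04  1.18  0.3   1.93 -1.29]
30 150 [-0.57  1.08  1.08 -0.04  2.03 -1.61]
pick 40 c1 [array([0.1 , 0.89, 1.58, 0.01, 1.37, 1.58])]
pick 40 c2 [array([-0.05,  0.85,  1.7 , -0.18,  1.27,  1.42])]
40 -180 [-0.43  0.98  1.23 -0.33  1.75 -1.92]
40 -150 [-0.31  0.9   1.42 -0.61  1.51 -2.15]
40 -120 [-0.23  0.81  1.68 -0.91  1.18 -2.25]
40 -60 [-0.35  0.67  2.22  4.02  0.7  -1.82]
40 -30 [-0.62  0.66  2.35  3.04  0.74 -1.55]
40 0 [-0.87  0.67  2.26  2.1   0.75 -1.33]
40 30 [-0.97  0.71  2.02  1.32  0.91 -1.04]
40 60 [-0.93  0.79  1.74  0.85  1.21 -0.97]
40 90 [-0.83  0.89  1.46  0.54  1.52 -1.07]
40 120 [-0.71  0.96  1.26  0.26  1.76 -1.3 ]
40 150 [-0.57  1.    1.17 -0.03  1.85 -1.61]
```

Heading φ = 90° (tool pointing +y, tilted about 35° down) works well. Next, the deltas for the tilted pick of chaser 1.

```bash
cat >> kin.py <<'E'
r=np.radians
def Rup(phi,a):
    u=np.array([np.cos(phi),np.sin(phi),0]);z=np.array([0,0,1.])
    y=np.cos(a)*u-np.sin(a)*z; zt=np.sin(a)*u+np.cos(a)*z
    return np.c_[np.cross(y,zt),y,zt]
def Rpick(th,a):
    t=np.array([np.cos(th),np.sin(th),0]);z=np.array([0,0,1.])
    y=-np.sin(a)*t-np.cos(a)*z; zt=np.cos(a)*t-np.sin(a)*z
    return np.c_[np.cross(y,zt),y,zt]
def delta(pt,Rt):
    R,p,s=tool(); return np.array(pt)-p, np.degrees(Ro.from_matrix(Rt@R.T).as_rotvec())
E
python3 - <<'E'
from kin import *
np.set_printoptions(precision=2,suppress=True)
log(); print(delta([496.8,120.5,18],Rpick(r(5.3),r(34.5))))
E
```

```text
t 12.40 p [544.6  73.7 229.5] rot [-2.173  0.09  -1.441] q [0.011 0.635 1.409 0.006 1.706 1.423] F [-0.114 -0.111 -0.891] op 0.802
(array([ -47.78,   46.76, -211.46]), array([-5.11, -0.57, -2.14]))
```

Request:
{"method": "jog_arm", "body": {
  "series": [
    {"dx": -0.012, "dy": 0.012, "dz": -0.02, "rx": -1.3, "ry": -0.15, "rz": -0.5, "gripper": 0.8},
    {"dx": -0.012, "dy": 0.012, "dz": -0.03, "rx": -1.3, "ry": -0.15, "rz": -0.6, "gripper": 0.8},
    {"dx": -0.012, "dy": 0.012, "dz": -0.035, "rx": -1.3, "ry": -0.15, "rz": -0.5, "gripper": 0.8},
    {"dx": -0.012, "dy": 0.011, "dz": -0.035, "rx": -1.2, "ry": -0.1, "rz": -0.5, "gripper": 0.8},
    {"dx": 0, "dy": 0, "dz": -0.025, "rx": 0, "ry": 0, "rz": 0, "gripper": 0.8},
    {"dx": 0, "dy": 0, "dz": -0.015, "rx": 0, "ry": 0, "rz": 0, "gripper": 0.8},
    {"dx": 0, "dy": 0, "dz": 0, "rx": 0, "ry": 0, "rz": 0, "gripper": 0.8},
    {"dx": 0, "dy": 0, "dz": 0, "rx": 0, "ry": 0, "rz": 0, "gripper": 0.8}
  ]
}}

```text
t: 13.2
eef_pos: [497.2, 120.6, 70.2]
tcp_rot: [-2.174, 0.001, -1.478]
ft_force: [-0.2, -0.4, 0.1]
opening: 0.801
```

```bash
python3 - <<'E'
from kin import *
np.set_printoptions(precision=2,suppress=True)
log(); shot('wrist','w13'); log(); print(delta([496.8,120.5,18],Rpick(r(5.3),r(34.5))))
E
```

```text
t 13.20 p [497.2 120.6  70.2] rot [-2.174  0.001 -1.478] q [0.105 0.772 1.628 0.008 1.345 1.579] F [-0.211 -0.377  0.08 ] op 0.801
t 13.25 p [497.3 120.5  70.4] rot [-2.174  0.001 -1.478] q [0.105 0.772 1.628 0.008 1.345 1.579] F [ 0.134  0.052 -0.41 ] op 0.801
(array([ -0.5 ,  -0.04, -52.37]), array([-0.04, -0.05, -0.  ]))
```

View pics/w13.png

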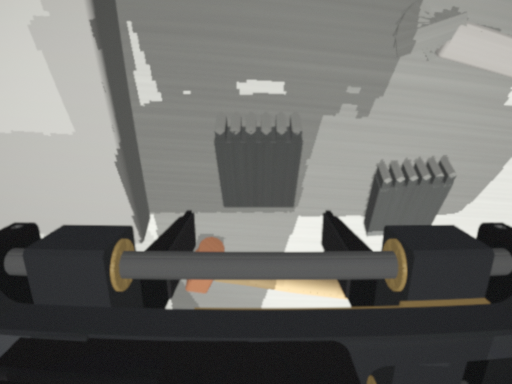

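The chaser is centred between the fingertips (plain end at px 222-296, tips at 190 and 327). Descend and grip.

Request:
{"method": "jog_arm", "body": {
  "series": [
    {"dx": 0, "dy": 0, "dz": -0.015, "rx": 0, "ry": 0, "rz": 0, "gripper": 0.8},
    {"dx": 0, "dy": 0, "dz": -0.017, "rx": 0, "ry": 0, "rz": 0, "gripper": 0.8},
    {"dx": 0, "dy": 0, "dz": -0.012, "rx": 0, "ry": 0, "rz": 0, "gripper": 0.8},
    {"dx": 0, "dy": 0, "dz": -0.008, "rx": 0, "ry": 0, "rz": 0, "gripper": 0.8},
    {"dx": 0, "dy": 0, "dz": 0, "rx": 0, "ry": 0, "rz": 0, "gripper": 0.8},
    {"dx": 0, "dy": 0, "dz": 0, "rx": 0, "ry": 0, "rz": 0, "gripper": 0.4},
    {"dx": 0, "dy": 0, "dz": 0, "rx": 0, "ry": 0, "rz": 0, "gripper": 0.4},
    {"dx": 0, "dy": 0, "dz": 0, "rx": 0, "ry": 0, "rz": 0, "gripper": 0.4},
    {"dx": 0, "dy": 0, "dz": 0, "rx": 0, "ry": 0, "rz": 0, "gripper": 0.4},
    {"dx": 0, "dy": 0, "dz": 0, "rx": 0, "ry": 0, "rz": 0, "gripper": 0.4}
  ]
}}

```text
t: 14.25
eef_pos: [496.7, 120.7, 17.3]
tcp_rot: [-2.176, 0.001, -1.478]
ft_force: [1.0, 0.2, 1.4]
opening: 0.586
```

```bash
python3 - <<'E'
from kin import *
log(); shot('wrist','w14'); log()
E
```

```text
t 14.25 p [496.7 120.7  17.3] rot [-2.176  0.001 -1.478] q [0.105 0.848 1.642 0.008 1.256 1.578] F [0.991 0.209 1.354] op 0.586
t 14.30 p [496.7 120.7  17.3] rot [-2.176  0.001 -1.478] q [0.105 0.848 1.642 0.008 1.256 1.578] F [0.266 0.196 1.935] op 0.583
```

View pics/w14.png

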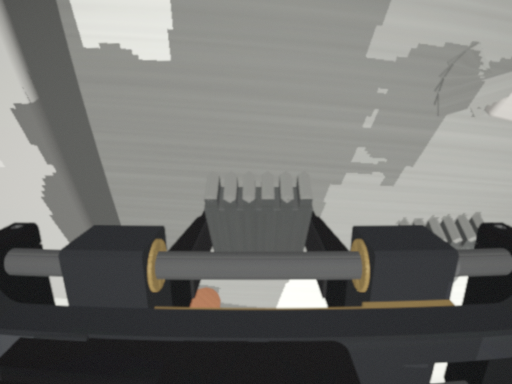

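Gripped at opening 0.585 (55.6 mm, as expected). I'll check the carry, yaw and raise path in the kinematic model before moving.

```bash
cat >> kin.py <<'E'
def simpath(rows,p=None,R=None,q=None):
    if p is None: R,p,s=tool(); q=np.array(s['joints'])
    p=p.copy()
    for i,row in enumerate(rows):
        p=p+np.array(row[:3])*1000; R=Ro.from_rotvec(np.radians(row[3:6])).as_matrix()@R
        S=ik(p,R)
        if not S: print(i,'NO IK',p); break
        n=min(S,key=lambda x:np.abs(x-q).max()); 
        with np.printoptions(precision=2,suppress=True): print(i,p.round(0),n,'step',np.abs(n-q).max().round(2))
        q=n
    return p,R,q
E
python3 - <<'E'
from kin import *
simpath([[0,0,.04,0,0,0]]*5+[[.0028,-.0352,0,0,0,8.47]]*10+[[0,0,0,8.18,0,0]]*11)
E
```

```text
0 [497. 121.  57.] [0.11 0.79 1.63 0.01 1.32 1.58] step 0.07
1 [497. 121.  97.] [0.11 0.74 1.62 0.01 1.39 1.58] step 0.07
2 [497. 121. 137.] [0.11 0.68 1.59 0.01 1.47 1.58] step 0.07
3 [497. 121. 177.] [0.11 0.64 1.57 0.01 1.55 1.58] step 0.08
4 [497. 121. 217.] [0.11 0.59 1.53 0.01 1.62 1.58] step 0.08
5 [499.  86. 217.] [ 0.08  0.59  1.54 -0.09  1.61  1.44] step 0.14
6 [502.  50. 217.] [ 0.06  0.58  1.56 -0.18  1.59  1.3 ] step 0.14
7 [505.  15. 217.] [ 0.04  0.57  1.58 -0.27  1.54  1.16] step 0.14
8 [508. -20. 217.] [ 0.01  0.55  1.61 -0.36  1.48  1.03] step 0.13
9 [511. -55. 217.] [-0.02  0.53  1.65 -0.45  1.41  0.9 ] step 0.13
10 [513. -90. 217.] [-0.06  0.51  1.69 -0.53  1.32  0.77] step 0.13
11 [ 516. -126.  217.] [-0.1   0.49  1.73 -0.61  1.22  0.65] step 0.12
12 [ 519. -161.  217.] [-0.15  0.47  1.78 -0.68  1.11  0.52] step 0.12
13 [ 522. -196.  217.] [-0.21  0.44  1.82 -0.75  0.99  0.39] step 0.13
14 [ 525. -231.  217.] [-0.28  0.43  1.85 -0.81  0.86  0.26] step 0.13
15 [ 525. -231.  217.] [-0.34  0.41  1.82 -0.6   0.85  0.05] step 0.21
16 [ 525. -231.  217.] [-0.4   0.4   1.78 -0.39  0.87 -0.16] step 0.21
17 [ 525. -231.  217.] [-0.46  0.41  1.74 -0.2   0.92 -0.34] step 0.19
18 [ 525. -231.  217.] [-0.52  0.42  1.71 -0.04  1.   -0.5 ] step 0.16
19 [ 525. -231.  217.] [-0.57  0.44  1.67  0.1   1.09 -0.62] step 0.14
20 [ 525. -231.  217.] [-0.62  0.48  1.64  0.22  1.19 -0.72] step 0.12
21 [ 525. -231.  217.] [-0.67  0.51  1.6   0.32  1.29 -0.8 ] step 0.1
22 [ 525. -231.  217.] [-0.71  0.56  1.57  0.4   1.4  -0.86] step 0.11
23 [ 525. -231.  217.] [-0.75  0.6   1.54  0.48  1.51 -0.91] step 0.11
24 [ 525. -231.  217.] [-0.78  0.65  1.52  0.55  1.61 -0.94] step 0.1
25 [ 525. -231.  217.] [-0.8   0.7   1.5   0.62  1.71 -0.97] step 0.1
```

Request:
{"method": "jog_arm", "body": {
  "series": [
    {"dx": 0, "dy": 0, "dz": 0.01, "rx": 0, "ry": 0, "rz": 0, "gripper": 0.4},
    {"dx": 0, "dy": 0, "dz": 0.02, "rx": 0, "ry": 0, "rz": 0, "gripper": 0.4},
    {"dx": 0, "dy": 0, "dz": 0.03, "rx": 0, "ry": 0, "rz": 0, "gripper": 0.4},
    {"dx": 0, "dy": 0, "dz": 0.04, "rx": 0, "ry": 0, "rz": 0, "gripper": 0.4},
    {"dx": 0, "dy": 0, "dz": 0.04, "rx": 0, "ry": 0, "rz": 0, "gripper": 0.4},
    {"dx": 0, "dy": 0, "dz": 0.03, "rx": 0, "ry": 0, "rz": 0, "gripper": 0.4},
    {"dx": 0, "dy": 0, "dz": 0.02, "rx": 0, "ry": 0, "rz": 0, "gripper": 0.4},
    {"dx": 0, "dy": 0, "dz": 0.01, "rx": 0, "ry": 0, "rz": 0, "gripper": 0.4},
    {"dx": 0, "dy": 0, "dz": 0, "rx": 0, "ry": 0, "rz": 0, "gripper": 0.4}
  ]
}}

```text
t: 15.2
eef_pos: [496.7, 120.7, 218.0]
tcp_rot: [-2.174, 0.001, -1.478]
ft_force: [-0.5, 0.6, -4.8]
opening: 0.584
```

```bash
python3 - <<'E'
from kin import *
log(); shot('wrist','w15')
E
```

```text
t 15.20 p [496.7 120.7 218. ] rot [-2.174  0.001 -1.478] q [0.105 0.59  1.53  0.008 1.625 1.581] F [-0.549  0.647 -4.817] op 0.584
```

View pics/w15.png

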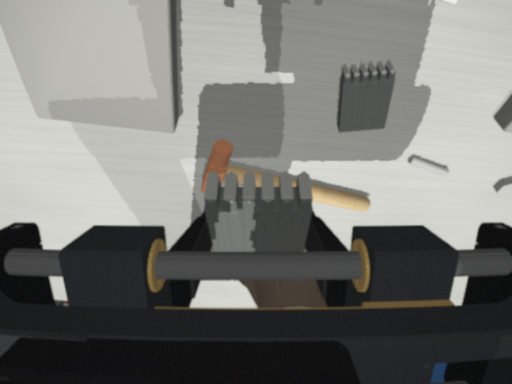

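The chaser is held and unmoved in the jaws (teeth still at px 210-305, row 178), and the wrist force of about -4.8 N fits 0.4 kg. Now yaw and carry.

Request:
{"method": "jog_arm", "body": {
  "series": [
    {"dx": 0.0023, "dy": -0.015, "dz": 0, "rx": 0, "ry": 0, "rz": 4, "gripper": 0.4},
    {"dx": 0.0023, "dy": -0.031, "dz": 0, "rx": 0, "ry": 0, "rz": 7.5, "gripper": 0.4},
    {"dx": 0.0023, "dy": -0.031, "dz": 0, "rx": 0, "ry": 0, "rz": 7.5, "gripper": 0.4},
    {"dx": 0.0023, "dy": -0.031, "dz": 0, "rx": 0, "ry": 0, "rz": 7.5, "gripper": 0.4},
    {"dx": 0.0023, "dy": -0.031, "dz": 0, "rx": 0, "ry": 0, "rz": 7.5, "gripper": 0.4},
    {"dx": 0.0023, "dy": -0.031, "dz": 0, "rx": 0, "ry": 0, "rz": 7.5, "gripper": 0.4},
    {"dx": 0.0023, "dy": -0.031, "dz": 0, "rx": 0, "ry": 0, "rz": 7.5, "gripper": 0.4},
    {"dx": 0.0023, "dy": -0.031, "dz": 0, "rx": 0, "ry": 0, "rz": 7.5, "gripper": 0.4},
    {"dx": 0.0023, "dy": -0.031, "dz": 0, "rx": 0, "ry": 0, "rz": 7.5, "gripper": 0.4},
    {"dx": 0.0023, "dy": -0.031, "dz": 0, "rx": 0, "ry": 0, "rz": 7.5, "gripper": 0.4},
    {"dx": 0.0023, "dy": -0.031, "dz": 0, "rx": 0, "ry": 0, "rz": 7.5, "gripper": 0.4},
    {"dx": 0.0023, "dy": -0.0275, "dz": 0, "rx": 0, "ry": 0, "rz": 5.7, "gripper": 0.4}
  ]
}}

```text
t: 16.45
eef_pos: [523.1, -232.4, 215.3]
tcp_rot: [-2.175, 0.004, 0.006]
ft_force: [0.0, -0.7, -5.2]
opening: 0.589
```

Request:
{"method": "jog_arm", "body": {
  "series": [
    {"dx": 0, "dy": 0, "dz": 0, "rx": 4, "ry": 0, "rz": 0, "gripper": 0.4},
    {"dx": 0, "dy": 0, "dz": 0, "rx": 8, "ry": 0, "rz": 0, "gripper": 0.4},
    {"dx": 0, "dy": 0, "dz": 0, "rx": 8, "ry": 0, "rz": 0, "gripper": 0.4},
    {"dx": 0, "dy": 0, "dz": 0, "rx": 8, "ry": 0, "rz": 0, "gripper": 0.4},
    {"dx": 0, "dy": 0, "dz": 0, "rx": 8, "ry": 0, "rz": 0, "gripper": 0.4},
    {"dx": 0, "dy": 0, "dz": 0, "rx": 8, "ry": 0, "rz": 0, "gripper": 0.4},
    {"dx": 0, "dy": 0, "dz": 0, "rx": 8, "ry": 0, "rz": 0, "gripper": 0.4},
    {"dx": 0, "dy": 0, "dz": 0, "rx": 8, "ry": 0, "rz": 0, "gripper": 0.4},
    {"dx": 0, "dy": 0, "dz": 0, "rx": 8, "ry": 0, "rz": 0, "gripper": 0.4},
    {"dx": 0, "dy": 0, "dz": 0, "rx": 8, "ry": 0, "rz": 0, "gripper": 0.4},
    {"dx": 0, "dy": 0, "dz": 0, "rx": 8, "ry": 0, "rz": 0, "gripper": 0.4},
    {"dx": 0, "dy": 0, "dz": 0, "rx": 6, "ry": 0, "rz": 0, "gripper": 0.4}
  ]
}}

```text
t: 17.65
eef_pos: [523.6, -232.4, 215.1]
tcp_rot: [-0.599, 0.002, -0.001]
ft_force: [-0.1, -0.3, -5.6]
opening: 0.587
```

```bash
python3 - <<'E'
from kin import *
np.set_printoptions(precision=2,suppress=True)
log(); shot('wrist','w16'); shot('side','s16');log(); print(delta([525,-232,75],Rup(r(90),r(34.66))))
E
```

```text
t 17.65 p [ 523.6 -232.4  215.1] rot [-0.599  0.002 -0.001] q [-0.803  0.709  1.502  0.617  1.712 -0.971] F [-0.115 -0.307 -5.65 ] op 0.587
t 17.75 p [ 523.3 -232.7  213.4] rot [-0.6    0.005 -0.001] q [-0.803  0.711  1.503  0.615  1.709 -0.97 ] F [-0.043  0.465 -5.667] op 0.585
(array([   1.71,    0.66, -138.41]), array([-0.27, -0.28,  0.08]))
```

View pics/w16.png

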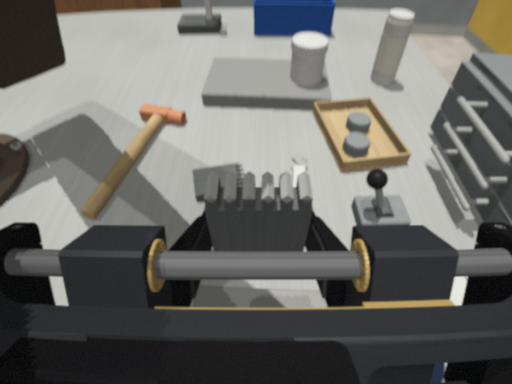

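View pics/s16.png

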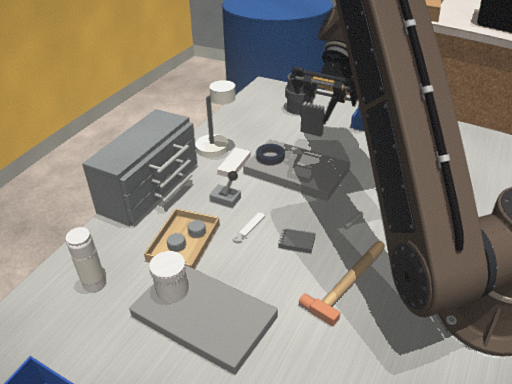

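The chaser hangs upright with teeth up (side view px (313,115)), and its grip in the wrist view is unchanged. Descend to just above the flat.

Request:
{"method": "jog_arm", "body": {
  "series": [
    {"dx": 0.001, "dy": 0, "dz": -0.015, "rx": -0.2, "ry": -0.2, "rz": 0, "gripper": 0.4},
    {"dx": 0, "dy": 0, "dz": -0.025, "rx": 0, "ry": 0, "rz": 0, "gripper": 0.4},
    {"dx": 0, "dy": 0, "dz": -0.03, "rx": 0, "ry": 0, "rz": 0, "gripper": 0.4},
    {"dx": 0, "dy": 0, "dz": -0.025, "rx": 0, "ry": 0, "rz": 0, "gripper": 0.4},
    {"dx": 0, "dy": 0, "dz": -0.018, "rx": 0, "ry": 0, "rz": 0, "gripper": 0.4},
    {"dx": 0, "dy": 0, "dz": -0.012, "rx": 0, "ry": 0, "rz": 0, "gripper": 0.4},
    {"dx": 0, "dy": 0, "dz": -0.006, "rx": 0, "ry": 0, "rz": 0, "gripper": 0.4},
    {"dx": 0, "dy": 0, "dz": -0.002, "rx": 0, "ry": 0, "rz": 0, "gripper": 0.4},
    {"dx": 0, "dy": 0, "dz": 0, "rx": 0, "ry": 0, "rz": 0, "gripper": 0.4},
    {"dx": 0, "dy": 0, "dz": 0, "rx": 0, "ry": 0, "rz": 0, "gripper": 0.4}
  ]
}}

```text
t: 18.75
eef_pos: [525.4, -232.0, 84.8]
tcp_rot: [-0.61, -0.005, 0.001]
ft_force: [-0.2, -0.5, -4.9]
opening: 0.582
```

```bash
python3 - <<'E'
from kin import *
log(); shot('wrist','w17'); im,C=shot('side','s17');log()
cv2.imwrite('pics/s17c.png',cv2.resize(im[80:230,230:380],None,fx=4,fy=4,interpolation=cv2.INTER_CUBIC))
E
```

```text
t 18.75 p [ 525.4 -232.    84.8] rot [-0.61  -0.005  0.001] q [-0.8    0.873  1.557  0.611  1.52  -1.102] F [-0.153 -0.467 -4.854] op 0.582
t 18.85 p [ 525.3 -232.    84.7] rot [-0.61  -0.005  0.001] q [-0.8    0.873  1.557  0.611  1.52  -1.102] F [ 0.219  0.317 -5.137] op 0.582
```

View pics/s17c.png

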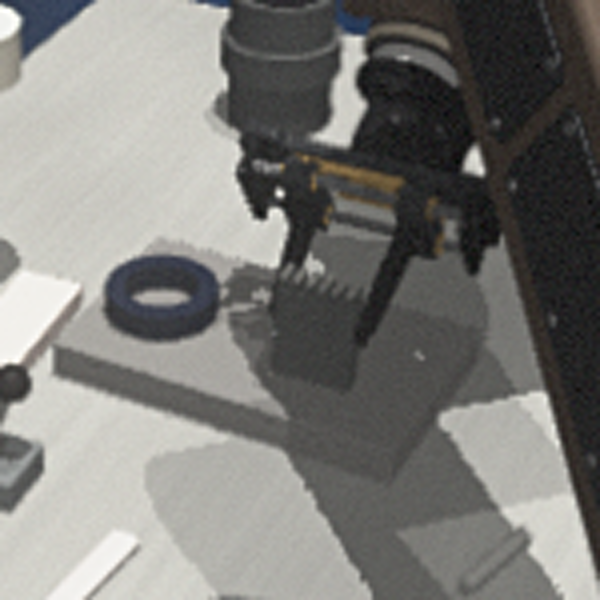

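View pics/w17.png

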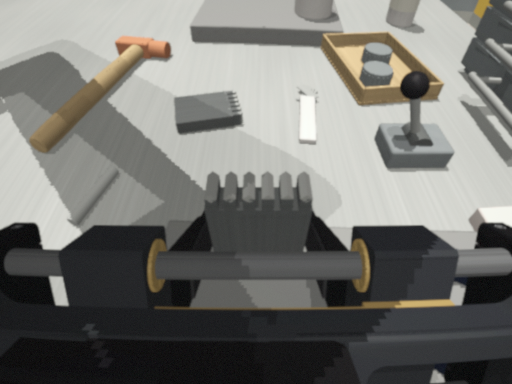

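Still about 10 mm above the flat and well aligned. Lower gently until it touches.

Request:
{"method": "jog_arm", "body": {
  "series": [
    {"dx": 0, "dy": 0, "dz": -0.004, "rx": 0.2, "ry": 0.2, "rz": 0, "gripper": 0.4},
    {"dx": 0, "dy": 0, "dz": -0.003, "rx": 0, "ry": 0, "rz": 0, "gripper": 0.4},
    {"dx": 0, "dy": 0, "dz": -0.001, "rx": 0, "ry": 0, "rz": 0, "gripper": 0.4},
    {"dx": 0, "dy": 0, "dz": 0, "rx": 0, "ry": 0, "rz": 0, "gripper": 0.4},
    {"dx": 0, "dy": 0, "dz": 0, "rx": 0, "ry": 0, "rz": 0, "gripper": 0.4}
  ]
}}

```text
t: 19.35
eef_pos: [525.1, -231.8, 76.1]
tcp_rot: [-0.605, -0.0, 0.001]
ft_force: [0.7, 0.2, -5.1]
opening: 0.585
```

Request:
{"method": "jog_arm", "body": {
  "series": [
    {"dx": 0, "dy": 0, "dz": -0.001, "rx": 0, "ry": 0, "rz": 0, "gripper": 0.4},
    {"dx": 0, "dy": 0, "dz": 0, "rx": 0, "ry": 0, "rz": 0, "gripper": 0.4}
  ]
}}

```text
t: 19.55
eef_pos: [525.1, -231.8, 75.1]
tcp_rot: [-0.605, -0.0, 0.001]
ft_force: [-0.1, -0.3, -4.4]
opening: 0.585
```

Request:
{"method": "jog_arm", "body": {
  "series": [
    {"dx": 0, "dy": 0, "dz": -0.001, "rx": 0, "ry": 0, "rz": 0, "gripper": 0.4},
    {"dx": 0, "dy": 0, "dz": 0, "rx": 0, "ry": 0, "rz": 0, "gripper": 0.4}
  ]
}}

```text
t: 19.75
eef_pos: [525.2, -231.8, 74.6]
tcp_rot: [-0.605, -0.001, 0.001]
ft_force: [0.4, -0.5, 2.1]
opening: 0.587
```

Contact: Fz went from -5 to +2 N. Open, then look before backing away.

Request:
{"method": "jog_arm", "body": {
  "series": [
    {"dx": 0, "dy": 0, "dz": 0, "rx": 0, "ry": 0, "rz": 0, "gripper": 0.6},
    {"dx": 0, "dy": 0, "dz": 0, "rx": 0, "ry": 0, "rz": 0, "gripper": 0.65},
    {"dx": 0, "dy": 0, "dz": 0, "rx": 0, "ry": 0, "rz": 0, "gripper": 0.7},
    {"dx": 0, "dy": 0, "dz": 0, "rx": 0, "ry": 0, "rz": 0, "gripper": 0.74},
    {"dx": 0, "dy": 0, "dz": 0, "rx": 0, "ry": 0, "rz": 0, "gripper": 0.74}
  ]
}}

```text
t: 20.25
eef_pos: [525.2, -231.8, 74.1]
tcp_rot: [-0.605, -0.0, 0.001]
ft_force: [-0.1, -0.0, 0.2]
opening: 0.738
```

```bash
python3 - <<'E'
from kin import *
log(); shot('wrist','w18'); im,C=shot('side','s18');log()
cv2.imwrite('pics/s18c.png',cv2.resize(im[80:230,230:380],None,fx=4,fy=4,interpolation=cv2.INTER_CUBIC))
E
```

```text
t 20.25 p [ 525.2 -231.8   74.1] rot [-0.605 -0.     0.001] q [-0.8    0.89   1.557  0.611  1.511 -1.108] F [-0.075 -0.027  0.151] op 0.738
t 20.35 p [ 525.2 -231.8   74.1] rot [-0.605 -0.     0.001] q [-0.8    0.89   1.557  0.611  1.511 -1.108] F [-0.565  0.087 -0.475] op 0.738
```

View pics/s18c.png

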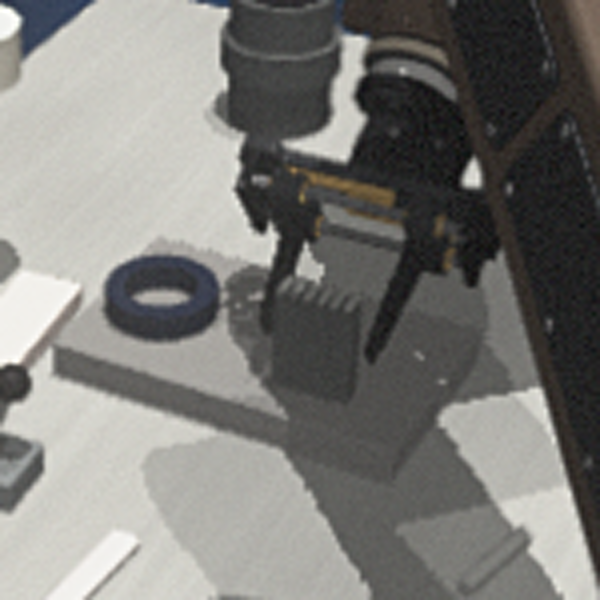

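View pics/w18.png

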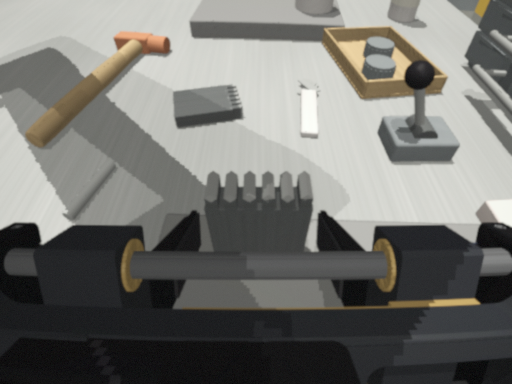

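It stands freely between the open fingers. Back off along the tool axis, rise, and rotate back for chaser 2; the path goes through the model first.

```bash
python3 - <<'E'
from kin import *
P=[[0,-.0164,.0114,0,0,0]]*6+[[0,0,.04,0,0,0]]*3+[[0,.008,0,-7.5,0,0]]*12+[[-.0048,.0188,0,0,0,-6.5]]*12
p,R,q=simpath(P)
Rt=Rpick(r(12),r(34.66)); print(np.degrees(Ro.from_matrix(Rt@R.T).as_rotvec()), np.array([467.5,-3.6,18])-p)
E
```

```text
0 [ 525. -248.   86.] [-0.82  0.88  1.52  0.6   1.55 -1.1 ] step 0.04
1 [ 525. -265.   97.] [-0.83  0.88  1.49  0.59  1.59 -1.08] step 0.04
2 [ 525. -281.  108.] [-0.85  0.88  1.45  0.58  1.62 -1.07] step 0.04
3 [ 525. -297.  120.] [-0.86  0.88  1.42  0.57  1.66 -1.06] step 0.04
4 [ 525. -314.  131.] [-0.88  0.88  1.38  0.56  1.7  -1.05] step 0.04
5 [ 525. -330.  143.] [-0.89  0.88  1.34  0.55  1.74 -1.04] step 0.04
6 [ 525. -330.  183.] [-0.89  0.83  1.32  0.56  1.8  -1.  ] step 0.05
7 [ 525. -330.  223.] [-0.89  0.79  1.29  0.57  1.85 -0.96] step 0.06
8 [ 525. -330.  263.] [-0.89  0.75  1.26  0.58  1.91 -0.92] step 0.06
9 [ 525. -322.  263.] [-0.87  0.7   1.3   0.52  1.81 -0.92] step 0.1
10 [ 525. -314.  263.] [-0.84  0.64  1.34  0.45  1.7  -0.9 ] step 0.11
11 [ 525. -306.  263.] [-0.8   0.59  1.39  0.39  1.6  -0.88] step 0.11
12 [ 525. -298.  263.] [-0.76  0.54  1.43  0.32  1.49 -0.84] step 0.11
13 [ 525. -290.  263.] [-0.72  0.49  1.48  0.24  1.38 -0.79] step 0.11
14 [ 525. -282.  263.] [-0.67  0.45  1.53  0.15  1.27 -0.72] step 0.11
15 [ 525. -274.  263.] [-0.61  0.42  1.58  0.0
[... 545 characters left out ...]
0.19  0.41  1.73 -0.65  1.19  0.46] step 0.1
24 [ 506. -159.  263.] [-0.16  0.43  1.7  -0.61  1.27  0.55] step 0.09
25 [ 501. -140.  263.] [-0.14  0.44  1.68 -0.56  1.34  0.65] step 0.09
26 [ 496. -121.  263.] [-0.12  0.45  1.66 -0.51  1.41  0.74] step 0.09
27 [ 492. -103.  263.] [-0.11  0.46  1.64 -0.46  1.47  0.83] step 0.09
28 [487. -84. 263.] [-0.1   0.47  1.62 -0.4   1.52  0.93] step 0.1
29 [482. -65. 263.] [-0.09  0.48  1.61 -0.35  1.56  1.03] step 0.1
30 [477. -46. 263.] [-0.08  0.48  1.6  -0.29  1.6   1.12] step 0.1
31 [472. -27. 263.] [-0.08  0.48  1.6  -0.22  1.62  1.22] step 0.1
32 [468.  -9. 263.] [-0.07  0.48  1.6  -0.16  1.64  1.33] step 0.1
[-0. -0. -0.] [  -0.1    5.  -244.5]
```

Request:
{"method": "jog_arm", "body": {
  "series": [
    {"dx": 0, "dy": -0.0082, "dz": 0.0057, "rx": 0, "ry": 0, "rz": 0, "gripper": 0.76},
    {"dx": 0, "dy": -0.0164, "dz": 0.0114, "rx": 0, "ry": 0, "rz": 0, "gripper": 0.78},
    {"dx": 0, "dy": -0.0164, "dz": 0.0114, "rx": 0, "ry": 0, "rz": 0, "gripper": 0.8},
    {"dx": 0, "dy": -0.0164, "dz": 0.0114, "rx": 0, "ry": 0, "rz": 0, "gripper": 0.8},
    {"dx": 0, "dy": -0.0164, "dz": 0.0114, "rx": 0, "ry": 0, "rz": 0, "gripper": 0.8},
    {"dx": 0, "dy": -0.0164, "dz": 0.0114, "rx": 0, "ry": 0, "rz": 0, "gripper": 0.8},
    {"dx": 0, "dy": -0.0082, "dz": 0.0257, "rx": 0, "ry": 0, "rz": 0, "gripper": 0.8},
    {"dx": 0, "dy": 0, "dz": 0.04, "rx": 0, "ry": 0, "rz": 0, "gripper": 0.8},
    {"dx": 0, "dy": 0, "dz": 0.04, "rx": 0, "ry": 0, "rz": 0, "gripper": 0.8},
    {"dx": 0, "dy": 0, "dz": 0.02, "rx": 0, "ry": 0, "rz": 0, "gripper": 0.8}
  ]
}}

```text
t: 21.35
eef_pos: [525.2, -331.0, 266.1]
tcp_rot: [-0.609, -0.003, 0.0]
ft_force: [-0.4, -0.4, 0.3]
opening: 0.797
```

```bash
python3 - <<'E'
from kin import *
log(); im,C=shot('side','s19'); shot('wrist','w19');log()
cv2.imwrite('pics/s19c.png',cv2.resize(im[80:230,230:380],None,fx=4,fy=4,interpolation=cv2.INTER_CUBIC))
E
```

```text
t 21.35 p [ 525.2 -331.   266.1] rot [-0.609 -0.003  0.   ] q [-0.892  0.747  1.257  0.581  1.916 -0.922] F [-0.373 -0.445  0.344] op 0.797
t 21.45 p [ 525.3 -330.8  265.4] rot [-0.609 -0.004  0.001] q [-0.891  0.748  1.258  0.581  1.914 -0.923] F [ 0.42   0.094 -0.241] op 0.799
```

View pics/s19c.png

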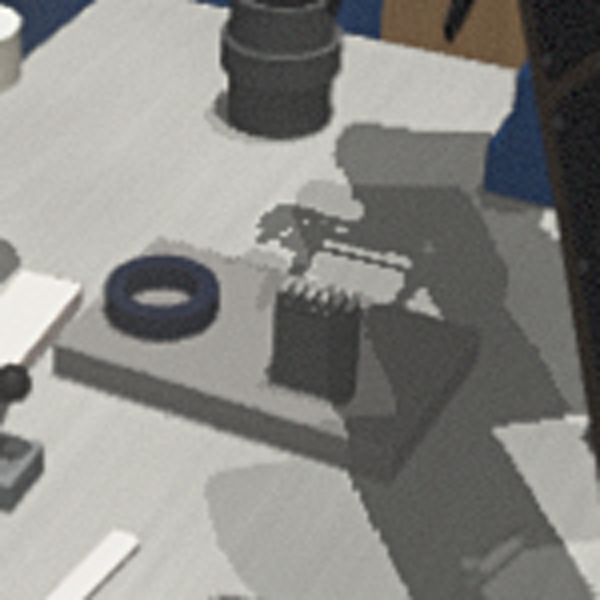

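View pics/w19.png

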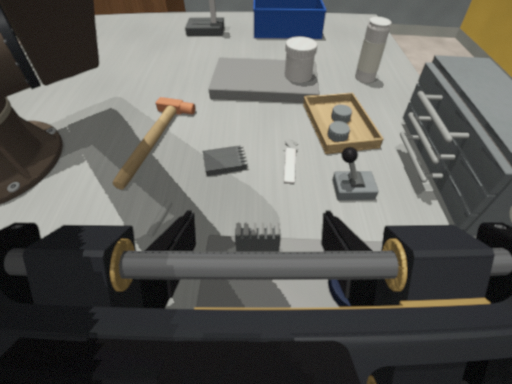

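Chaser 1 stands freely on the flat with teeth up (crop px (318,340)). The caps are still in the tray. Rotate back and go to chaser 2.

Request:
{"method": "jog_arm", "body": {
  "series": [
    {"dx": 0, "dy": 0.008, "dz": 0, "rx": -5, "ry": 0, "rz": 0, "gripper": 0.8},
    {"dx": 0, "dy": 0.008, "dz": 0, "rx": -8, "ry": 0, "rz": 0, "gripper": 0.8},
    {"dx": 0, "dy": 0.008, "dz": 0, "rx": -8, "ry": 0, "rz": 0, "gripper": 0.8},
    {"dx": 0, "dy": 0.008, "dz": 0, "rx": -8, "ry": 0, "rz": 0, "gripper": 0.8},
    {"dx": 0, "dy": 0.008, "dz": 0, "rx": -8, "ry": 0, "rz": 0, "gripper": 0.8},
    {"dx": 0, "dy": 0.008, "dz": 0, "rx": -8, "ry": 0, "rz": 0, "gripper": 0.8},
    {"dx": 0, "dy": 0.008, "dz": 0, "rx": -8, "ry": 0, "rz": 0, "gripper": 0.8},
    {"dx": 0, "dy": 0.008, "dz": 0, "rx": -8, "ry": 0, "rz": 0, "gripper": 0.8},
    {"dx": 0, "dy": 0.008, "dz": 0, "rx": -8, "ry": 0, "rz": 0, "gripper": 0.8},
    {"dx": 0, "dy": 0.008, "dz": 0, "rx": -8, "ry": 0, "rz": 0, "gripper": 0.8},
    {"dx": 0, "dy": 0.008, "dz": 0, "rx": -7, "ry": 0, "rz": 0, "gripper": 0.8},
    {"dx": 0, "dy": 0.008, "dz": 0, "rx": -6, "ry": 0, "rz": 0, "gripper": 0.8}
  ]
}}

```text
t: 22.65
eef_pos: [525.1, -233.4, 261.7]
tcp_rot: [-2.18, 0.001, 0.003]
ft_force: [-1.1, -0.4, -0.6]
opening: 0.8
```

Request:
{"method": "jog_arm", "body": {
  "series": [
    {"dx": -0.0048, "dy": 0.019, "dz": 0, "rx": 0, "ry": 0, "rz": -6.5, "gripper": 0.8},
    {"dx": -0.0048, "dy": 0.019, "dz": 0, "rx": 0, "ry": 0, "rz": -6.5, "gripper": 0.8},
    {"dx": -0.0048, "dy": 0.019, "dz": 0, "rx": 0, "ry": 0, "rz": -6.5, "gripper": 0.8},
    {"dx": -0.0048, "dy": 0.019, "dz": 0, "rx": 0, "ry": 0, "rz": -6.5, "gripper": 0.8},
    {"dx": -0.0048, "dy": 0.019, "dz": 0, "rx": 0, "ry": 0, "rz": -6.5, "gripper": 0.8},
    {"dx": -0.0048, "dy": 0.019, "dz": 0, "rx": 0, "ry": 0, "rz": -6.5, "gripper": 0.8},
    {"dx": -0.0048, "dy": 0.019, "dz": 0, "rx": 0, "ry": 0, "rz": -6.5, "gripper": 0.8},
    {"dx": -0.0048, "dy": 0.019, "dz": -0.01, "rx": 0, "ry": 0, "rz": -6.5, "gripper": 0.8},
    {"dx": -0.0048, "dy": 0.019, "dz": -0.02, "rx": 0, "ry": 0, "rz": -6.5, "gripper": 0.8},
    {"dx": -0.0048, "dy": 0.019, "dz": -0.02, "rx": 0, "ry": 0, "rz": -6.5, "gripper": 0.8},
    {"dx": -0.0048, "dy": 0.019, "dz": -0.02, "rx": 0, "ry": 0, "rz": -6.5, "gripper": 0.8},
    {"dx": -0.0048, "dy": 0.019, "dz": -0.02, "rx": 0, "ry": 0, "rz": -6.5, "gripper": 0.8}
  ]
}}

```text
t: 23.85
eef_pos: [466.9, -5.5, 170.6]
tcp_rot: [-2.179, 0.001, -1.365]
ft_force: [0.7, 0.2, -0.2]
opening: 0.8
```

Request:
{"method": "jog_arm", "body": {
  "series": [
    {"dx": 0, "dy": 0, "dz": 0, "rx": 0, "ry": 0, "rz": 0, "gripper": 0.8},
    {"dx": 0, "dy": 0, "dz": 0, "rx": 0, "ry": 0, "rz": 0, "gripper": 0.8}
  ]
}}

```text
t: 24.05
eef_pos: [467.5, -6.9, 172.2]
tcp_rot: [-2.178, 0.001, -1.357]
ft_force: [1.0, -0.1, -0.5]
opening: 0.796
```

```bash
python3 - <<'E'
from kin import *
np.set_printoptions(precision=2,suppress=True)
log(); im,C=shot('wrist','w20');log(); print(delta([467.5,-3.6,18],Rpick(r(12),r(34.66))))
cv2.imwrite('pics/w20c.png',cv2.resize(im[60:230,160:360],None,fx=4,fy=3.5,interpolation=cv2.INTER_CUBIC))
E
```

```text
t 24.05 p [467.5  -6.9 172.2] rot [-2.178  0.001 -1.357] q [-0.068  0.586  1.689 -0.159  1.456  1.355] F [ 0.974 -0.077 -0.454] op 0.796
t 24.10 p [467.8  -6.9 172.8] rot [-2.176  0.001 -1.358] q [-0.068  0.585  1.688 -0.159  1.456  1.356] F [ 0.004 -0.407 -0.189] op 0.801
(array([  -0.3 ,    3.28, -154.75]), array([-0.03, -0.04, -0.22]))
```

View pics/w20c.png

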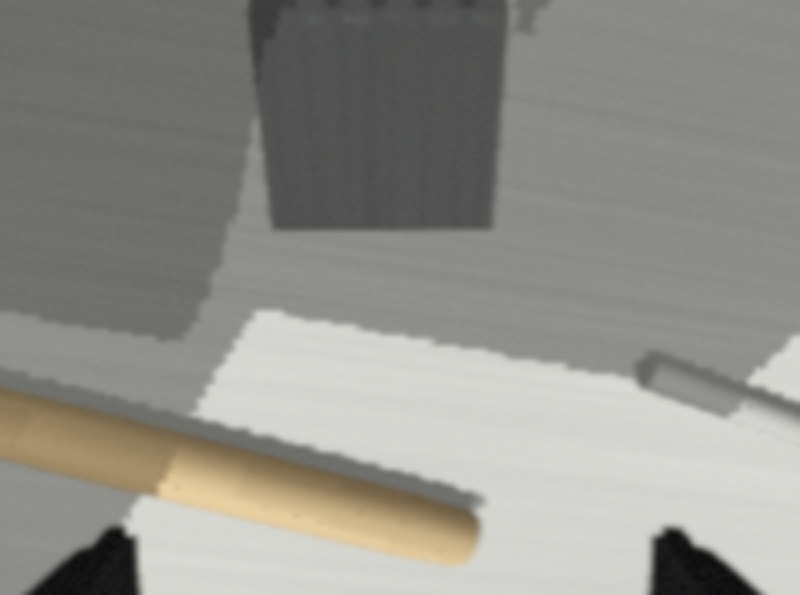

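Chaser 2's plain end shows at px (228,125)-(283,125), close to the jaw mid-line at 258. Checking its position.

```bash
python3 - <<'E'
from kin import *
C=cam('wrist'); c=plane(C,[[227.9,125],[282.9,124.8]],16); print(c,c.mean(0),np.degrees(np.arctan2(*(c[0]-c[1])[[1,0]]))-90, np.linalg.norm(c[0]-c[1]))
E
```

```text
[[418.9  13.9  16. ]
 [431.  -40.5  16. ]] [425.  -13.3  16. ] 12.53880137335419 55.757644208216824
```

Request:
{"method": "jog_arm", "body": {
  "series": [
    {"dx": 0.001, "dy": 0.0015, "dz": -0.02, "rx": 0, "ry": 0, "rz": 0.2, "gripper": 0.8},
    {"dx": 0, "dy": 0.0015, "dz": -0.03, "rx": 0, "ry": 0, "rz": 0, "gripper": 0.8},
    {"dx": 0, "dy": 0, "dz": -0.03, "rx": 0, "ry": 0, "rz": 0, "gripper": 0.8},
    {"dx": 0, "dy": 0, "dz": -0.03, "rx": 0, "ry": 0, "rz": 0, "gripper": 0.8},
    {"dx": 0, "dy": 0, "dz": -0.02, "rx": 0, "ry": 0, "rz": 0, "gripper": 0.8},
    {"dx": 0, "dy": 0, "dz": -0.012, "rx": 0, "ry": 0, "rz": 0, "gripper": 0.8},
    {"dx": 0, "dy": 0, "dz": -0.006, "rx": 0, "ry": 0, "rz": 0, "gripper": 0.8},
    {"dx": 0, "dy": 0, "dz": 0, "rx": 0, "ry": 0, "rz": 0, "gripper": 0.8},
    {"dx": 0, "dy": 0, "dz": 0, "rx": 0, "ry": 0, "rz": 0, "gripper": 0.8}
  ]
}}

```text
t: 25.0
eef_pos: [469.0, -3.3, 25.4]
tcp_rot: [-2.175, 0.0, -1.357]
ft_force: [0.2, -1.1, 0.9]
opening: 0.799
```

```bash
python3 - <<'E'
from kin import *
np.set_printoptions(precision=2,suppress=True)
log(); im,C=shot('wrist','w21');log(); print(delta([469,-3.6,17.5],Rpick(r(12.4),r(34.66))))
E
```

```text
t 25.00 p [469.   -3.3  25.4] rot [-2.175  0.    -1.357] q [-0.062  0.798  1.759 -0.168  1.176  1.407] F [ 0.248 -1.082  0.865] op 0.799
t 25.05 p [469.   -3.3  25.4] rot [-2.175  0.    -1.357] q [-0.062  0.797  1.759 -0.168  1.176  1.407] F [ 0.163 -0.422 -0.064] op 0.800
(array([-0.03, -0.33, -7.94]), array([-0.02,  0.06,  0.15]))
```

View pics/w21.png

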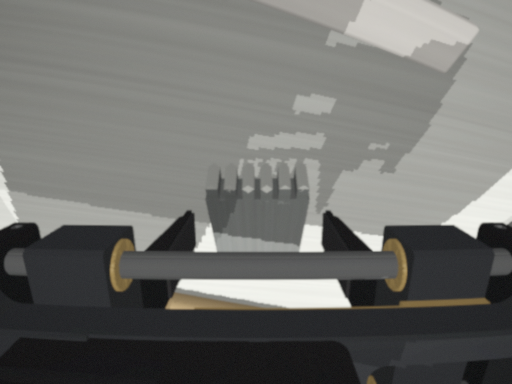

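The chaser is centred between the fingers (px 208-308). Go down 8 mm and grip.

Request:
{"method": "jog_arm", "body": {
  "series": [
    {"dx": 0, "dy": 0, "dz": -0.005, "rx": 0, "ry": 0, "rz": 0, "gripper": 0.8},
    {"dx": 0, "dy": 0, "dz": -0.003, "rx": 0, "ry": 0, "rz": 0, "gripper": 0.8},
    {"dx": 0, "dy": 0, "dz": 0, "rx": 0, "ry": 0, "rz": 0, "gripper": 0.8},
    {"dx": 0, "dy": 0, "dz": 0, "rx": 0, "ry": 0, "rz": 0, "gripper": 0.4},
    {"dx": 0, "dy": 0, "dz": 0, "rx": 0, "ry": 0, "rz": 0, "gripper": 0.4},
    {"dx": 0, "dy": 0, "dz": 0, "rx": 0, "ry": 0, "rz": 0, "gripper": 0.4},
    {"dx": 0, "dy": 0, "dz": 0, "rx": 0, "ry": 0, "rz": 0, "gripper": 0.4},
    {"dx": 0, "dy": 0, "dz": 0, "rx": 0, "ry": 0, "rz": 0, "gripper": 0.4}
  ]
}}

```text
t: 25.85
eef_pos: [468.6, -3.2, 16.6]
tcp_rot: [-2.176, 0.001, -1.357]
ft_force: [0.1, 0.0, 0.4]
opening: 0.587
```

```bash
python3 - <<'E'
from kin import *
np.set_printoptions(precision=2,suppress=True)
log()
R,p,s=tool(); a=-np.degrees(s['tcp_rot'][0])-90; print('a',a)
simpath([[0,0,.05,0,0,0]]*4+[[.0047,-.025,0,0,0,6.5]]*12+[[0,0,0,7.5,0,0]]*12+[[0,0,-.0285,0,0,0]]*5)
E
```

```text
t 25.85 p [468.6  -3.2  16.6] rot [-2.176  0.001 -1.357] q [-0.062  0.812  1.761 -0.169  1.162  1.41 ] F [0.072 0.02  0.441] op 0.587
a 34.68075653146826
0 [469.  -3.  67.] [-0.06  0.73  1.75 -0.16  1.25  1.39] step 0.09
1 [469.  -3. 117.] [-0.06  0.66  1.72 -0.16  1.35  1.38] step 0.1
2 [469.  -3. 167.] [-0.06  0.59  1.69 -0.16  1.45  1.36] step 0.1
3 [469.  -3. 217.] [-0.06  0.53  1.65 -0.15  1.55  1.35] step 0.1
4 [473. -28. 217.] [-0.08  0.53  1.65 -0.22  1.53  1.24] step 0.1
5 [478. -53. 217.] [-0.09  0.53  1.65 -0.29  1.5   1.14] step 0.1
6 [483. -78. 217.] [-0.11  0.53  1.66 -0.36  1.46  1.04] step 0.1
7 [ 487. -103.  217.] [-0.13  0.52  1.67 -0.42  1.41  0.94] step 0.1
8 [ 492. -128.  217.] [-0.15  0.51  1.69 -0.49  1.36  0.85] step 0.1
9 [ 497. -153.  217.] [-0.18  0.5   1.71 -0.54  1.3   0.75] step 0.1
10 [ 501. -178.  217.] [-0.2   0.49  1.73 -0.6   1.23  0.66] step 0.09
11 [ 506. -203.  217.] [-0.24  0.48  1.75 -0.65  1.15  0.56] step 0.09
12 [ 511. -228.  217.] [-0.27  0.47  1.77 -0.7   1.07  0.46] step 0.1
13 [ 516. -253.  217.] [-0.31  0.46  1.78 -0.75  0.98  0.37] ste
[... 648 characters left out ...]
25. -303.  217.] [-0.77  0.59  1.48  0.32  1.4  -0.88] step 0.11
24 [ 525. -303.  217.] [-0.8   0.63  1.44  0.39  1.51 -0.92] step 0.11
25 [ 525. -303.  217.] [-0.83  0.67  1.41  0.46  1.61 -0.94] step 0.1
26 [ 525. -303.  217.] [-0.85  0.72  1.38  0.52  1.71 -0.96] step 0.1
27 [ 525. -303.  217.] [-0.87  0.77  1.36  0.58  1.8  -0.97] step 0.1
28 [ 525. -303.  188.] [-0.87  0.8   1.38  0.57  1.76 -1.  ] step 0.04
29 [ 525. -303.  160.] [-0.87  0.83  1.39  0.57  1.72 -1.03] step 0.04
30 [ 525. -303.  131.] [-0.87  0.87  1.4   0.57  1.68 -1.05] step 0.04
31 [ 525. -303.  103.] [-0.87  0.9   1.41  0.56  1.65 -1.08] step 0.04
32 [ 525. -303.   74.] [-0.87  0.94  1.42  0.56  1.61 -1.1 ] step 0.04
```

Request:
{"method": "jog_arm", "body": {
  "series": [
    {"dx": 0, "dy": 0, "dz": 0.01, "rx": 0, "ry": 0, "rz": 0, "gripper": 0.4},
    {"dx": 0, "dy": 0, "dz": 0.02, "rx": 0, "ry": 0, "rz": 0, "gripper": 0.4},
    {"dx": 0, "dy": 0, "dz": 0.03, "rx": 0, "ry": 0, "rz": 0, "gripper": 0.4},
    {"dx": 0, "dy": 0, "dz": 0.04, "rx": 0, "ry": 0, "rz": 0, "gripper": 0.4},
    {"dx": 0, "dy": 0, "dz": 0.04, "rx": 0, "ry": 0, "rz": 0, "gripper": 0.4},
    {"dx": 0, "dy": 0, "dz": 0.03, "rx": 0, "ry": 0, "rz": 0, "gripper": 0.4},
    {"dx": 0, "dy": 0, "dz": 0.02, "rx": 0, "ry": 0, "rz": 0, "gripper": 0.4},
    {"dx": 0, "dy": 0, "dz": 0.01, "rx": 0, "ry": 0, "rz": 0, "gripper": 0.4},
    {"dx": 0, "dy": 0, "dz": 0, "rx": 0, "ry": 0, "rz": 0, "gripper": 0.4}
  ]
}}

```text
t: 26.75
eef_pos: [468.7, -3.2, 217.4]
tcp_rot: [-2.174, 0.0, -1.357]
ft_force: [-0.7, 0.1, -3.8]
opening: 0.584
```

Request:
{"method": "jog_arm", "body": {
  "series": [
    {"dx": 0.0047, "dy": -0.015, "dz": 0, "rx": 0, "ry": 0, "rz": 4, "gripper": 0.4},
    {"dx": 0.0047, "dy": -0.026, "dz": 0, "rx": 0, "ry": 0, "rz": 7, "gripper": 0.4},
    {"dx": 0.0047, "dy": -0.026, "dz": 0, "rx": 0, "ry": 0, "rz": 7, "gripper": 0.4},
    {"dx": 0.0047, "dy": -0.026, "dz": 0, "rx": 0, "ry": 0, "rz": 7, "gripper": 0.4},
    {"dx": 0.0047, "dy": -0.026, "dz": 0, "rx": 0, "ry": 0, "rz": 7, "gripper": 0.4},
    {"dx": 0.0047, "dy": -0.026, "dz": 0, "rx": 0, "ry": 0, "rz": 7, "gripper": 0.4},
    {"dx": 0.0047, "dy": -0.026, "dz": 0, "rx": 0, "ry": 0, "rz": 7, "gripper": 0.4},
    {"dx": 0.0047, "dy": -0.026, "dz": 0, "rx": 0, "ry": 0, "rz": 7, "gripper": 0.4},
    {"dx": 0.0047, "dy": -0.026, "dz": 0, "rx": 0, "ry": 0, "rz": 7, "gripper": 0.4},
    {"dx": 0.0047, "dy": -0.026, "dz": 0, "rx": 0, "ry": 0, "rz": 7, "gripper": 0.4},
    {"dx": 0.0047, "dy": -0.026, "dz": 0, "rx": 0, "ry": 0, "rz": 7, "gripper": 0.4},
    {"dx": 0.0047, "dy": -0.025, "dz": 0, "rx": 0, "ry": 0, "rz": 3.75, "gripper": 0.4}
  ]
}}

```text
t: 27.95
eef_pos: [524.0, -303.6, 214.8]
tcp_rot: [-2.175, 0.004, 0.004]
ft_force: [-0.0, -0.6, -3.9]
opening: 0.586
```

```bash
python3 - <<'E'
from kin import *
log(); im,C=shot('wrist','w22');log()
E
```

```text
t 27.95 p [ 524.  -303.6  214.8] rot [-2.175  0.004  0.004] q [-0.409  0.448  1.816 -0.817  0.796  0.151] F [-0.033 -0.562 -3.851] op 0.586
t 28.00 p [ 524.3 -306.5  215.1] rot [-2.176  0.003  0.005] q [-0.414  0.449  1.814 -0.819  0.793  0.146] F [-0.548 -2.125 -2.573] op 0.587
```

View pics/w22.png

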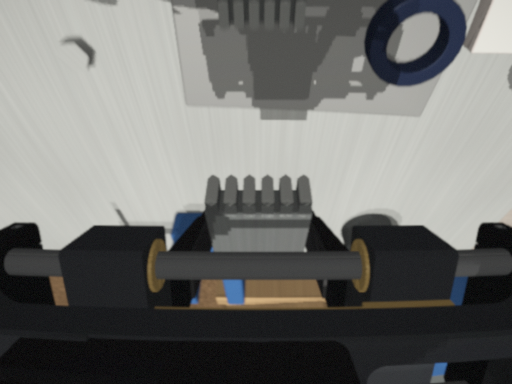

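Still held, with the teeth at px 210-305. Chaser 1 stands at (262,15) on the flat. Raise it upright.

Request:
{"method": "jog_arm", "body": {
  "series": [
    {"dx": 0, "dy": 0, "dz": 0, "rx": 4, "ry": 0, "rz": 0, "gripper": 0.4},
    {"dx": 0, "dy": 0, "dz": 0, "rx": 8, "ry": 0, "rz": 0, "gripper": 0.4},
    {"dx": 0, "dy": 0, "dz": 0, "rx": 8, "ry": 0, "rz": 0, "gripper": 0.4},
    {"dx": 0, "dy": 0, "dz": 0, "rx": 8, "ry": 0, "rz": 0, "gripper": 0.4},
    {"dx": 0, "dy": 0, "dz": 0, "rx": 8, "ry": 0, "rz": 0, "gripper": 0.4},
    {"dx": 0, "dy": 0, "dz": 0, "rx": 8, "ry": 0, "rz": 0, "gripper": 0.4},
    {"dx": 0, "dy": 0, "dz": 0, "rx": 8, "ry": 0, "rz": 0, "gripper": 0.4},
    {"dx": 0, "dy": 0, "dz": 0, "rx": 8, "ry": 0, "rz": 0, "gripper": 0.4},
    {"dx": 0, "dy": 0, "dz": 0, "rx": 8, "ry": 0, "rz": 0, "gripper": 0.4},
    {"dx": 0, "dy": 0, "dz": 0, "rx": 8, "ry": 0, "rz": 0, "gripper": 0.4},
    {"dx": 0, "dy": 0, "dz": 0, "rx": 8, "ry": 0, "rz": 0, "gripper": 0.4},
    {"dx": 0, "dy": 0, "dz": 0, "rx": 6, "ry": 0, "rz": 0, "gripper": 0.4}
  ]
}}

```text
t: 29.2
eef_pos: [524.5, -303.7, 214.5]
tcp_rot: [-0.598, 0.003, -0.001]
ft_force: [-0.4, -0.5, -3.1]
opening: 0.585
```

Request:
{"method": "jog_arm", "body": {
  "series": [
    {"dx": 0, "dy": 0, "dz": -0.015, "rx": 0, "ry": 0, "rz": 0, "gripper": 0.4},
    {"dx": 0, "dy": 0, "dz": -0.025, "rx": 0, "ry": 0, "rz": 0, "gripper": 0.4},
    {"dx": 0, "dy": 0, "dz": -0.03, "rx": 0, "ry": 0, "rz": 0, "gripper": 0.4},
    {"dx": 0, "dy": 0, "dz": -0.025, "rx": 0, "ry": 0, "rz": 0, "gripper": 0.4},
    {"dx": 0, "dy": 0, "dz": -0.018, "rx": 0, "ry": 0, "rz": 0, "gripper": 0.4},
    {"dx": 0, "dy": 0, "dz": -0.012, "rx": 0, "ry": 0, "rz": 0, "gripper": 0.4},
    {"dx": 0, "dy": 0, "dz": 0, "rx": 0, "ry": 0, "rz": 0, "gripper": 0.4},
    {"dx": 0, "dy": 0, "dz": 0, "rx": 0, "ry": 0, "rz": 0, "gripper": 0.4}
  ]
}}

```text
t: 30.0
eef_pos: [525.2, -303.3, 92.0]
tcp_rot: [-0.607, 0.0, 0.001]
ft_force: [-0.1, 0.2, -3.3]
opening: 0.584
```

```bash
python3 - <<'E'
from kin import *
np.set_printoptions(precision=2,suppress=True)
log(); shot('wrist','w23'); im,C=shot('side','s23');log()
cv2.imwrite('pics/s23c.png',cv2.resize(im[80:230,230:380],None,fx=4,fy=4,interpolation=cv2.INTER_CUBIC)); print(delta([525,-303,75],Rup(r(90),r(34.68))))
E
```

```text
t 30.00 p [ 525.2 -303.3   92. ] rot [-0.607  0.     0.001] q [-0.867  0.916  1.412  0.561  1.635 -1.081] F [-0.058  0.182 -3.265] op 0.584
t 30.10 p [ 525.2 -303.5   92.5] rot [-0.607 -0.001  0.001] q [-0.868  0.915  1.412  0.561  1.636 -1.081] F [-0.196  0.813 -2.224] op 0.584
(array([ -0.23,   0.49, -17.53]), array([ 0.11,  0.04, -0.04]))
```

View pics/s23c.png

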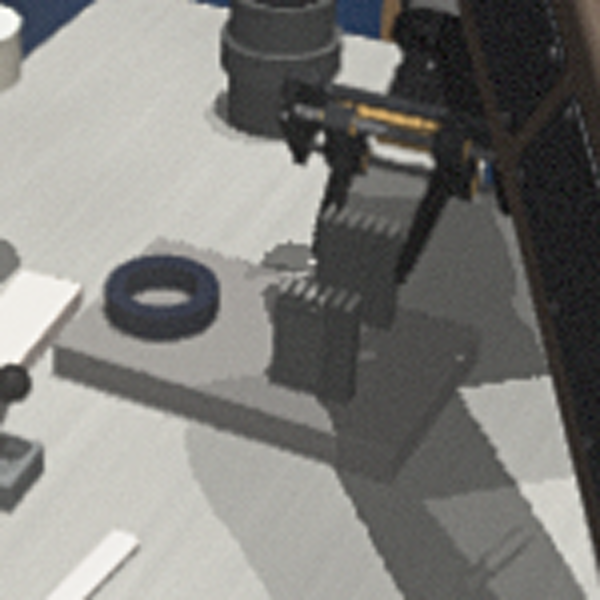

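View pics/w23.png

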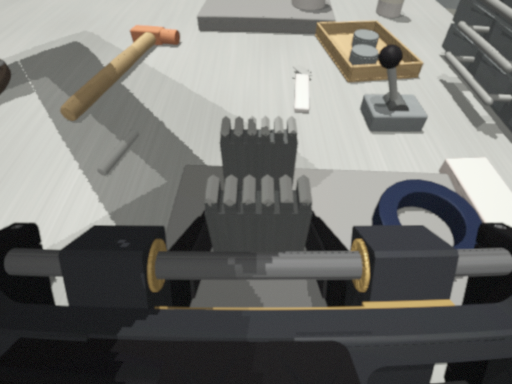

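Chaser 2 is upright in the jaws behind the standing chaser 1, with a clear gap between them. Lower it to touch.

Request:
{"method": "jog_arm", "body": {
  "series": [
    {"dx": 0, "dy": 0, "dz": -0.008, "rx": 0, "ry": 0, "rz": 0, "gripper": 0.4},
    {"dx": 0, "dy": 0, "dz": -0.005, "rx": 0, "ry": 0, "rz": 0, "gripper": 0.4},
    {"dx": 0, "dy": 0, "dz": -0.002, "rx": 0, "ry": 0, "rz": 0, "gripper": 0.4},
    {"dx": 0, "dy": 0, "dz": 0, "rx": 0, "ry": 0, "rz": 0, "gripper": 0.4},
    {"dx": 0, "dy": 0, "dz": 0, "rx": 0, "ry": 0, "rz": 0, "gripper": 0.4}
  ]
}}

```text
t: 30.6
eef_pos: [524.9, -303.2, 76.5]
tcp_rot: [-0.605, 0.001, 0.001]
ft_force: [-1.0, 0.2, -2.3]
opening: 0.584
```

Request:
{"method": "jog_arm", "body": {
  "series": [
    {"dx": 0, "dy": 0, "dz": -0.001, "rx": 0, "ry": 0, "rz": 0, "gripper": 0.4},
    {"dx": 0, "dy": 0, "dz": 0, "rx": 0, "ry": 0, "rz": 0, "gripper": 0.4}
  ]
}}

```text
t: 30.8
eef_pos: [524.9, -303.2, 76.4]
tcp_rot: [-0.605, 0.0, 0.001]
ft_force: [-1.7, -0.9, 5.1]
opening: 0.586
```

Contact (Fz went from about -2.5 to +5 N). Release and look.

Request:
{"method": "jog_arm", "body": {
  "series": [
    {"dx": 0, "dy": 0, "dz": 0, "rx": 0, "ry": 0, "rz": 0, "gripper": 0.6},
    {"dx": 0, "dy": 0, "dz": 0, "rx": 0, "ry": 0, "rz": 0, "gripper": 0.65},
    {"dx": 0, "dy": 0, "dz": 0, "rx": 0, "ry": 0, "rz": 0, "gripper": 0.7},
    {"dx": 0, "dy": 0, "dz": 0, "rx": 0, "ry": 0, "rz": 0, "gripper": 0.74},
    {"dx": 0, "dy": 0, "dz": 0, "rx": 0, "ry": 0, "rz": 0, "gripper": 0.74}
  ]
}}

```text
t: 31.3
eef_pos: [524.9, -303.2, 75.5]
tcp_rot: [-0.606, 0.0, 0.001]
ft_force: [-0.1, -0.0, -0.1]
opening: 0.739
```

```bash
python3 - <<'E'
from kin import *
log(); im,C=shot('side','s24')
cv2.imwrite('pics/s24c.png',cv2.resize(im[80:230,230:380],None,fx=4,fy=4,interpolation=cv2.INTER_CUBIC))
E
```

```text
t 31.30 p [ 524.9 -303.2   75.5] rot [-0.606  0.     0.001] q [-0.868  0.937  1.415  0.56   1.616 -1.093] F [-0.089 -0.033 -0.116] op 0.739
```

View pics/s24c.png

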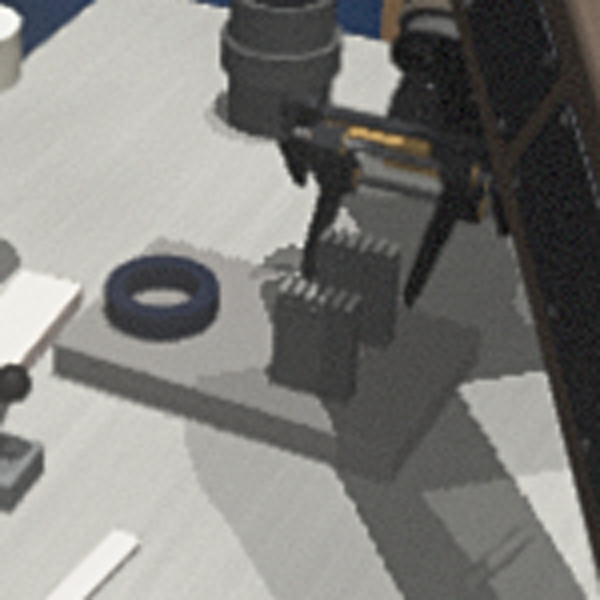

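Both chasers stand. Back off and check with all views, then measure the lever and cabinet.

Request:
{"method": "jog_arm", "body": {
  "series": [
    {"dx": 0, "dy": -0.0082, "dz": 0.0057, "rx": 0, "ry": 0, "rz": 0, "gripper": 0.76},
    {"dx": 0, "dy": -0.0164, "dz": 0.0114, "rx": 0, "ry": 0, "rz": 0, "gripper": 0.78},
    {"dx": 0, "dy": -0.0164, "dz": 0.0114, "rx": 0, "ry": 0, "rz": 0, "gripper": 0.8},
    {"dx": 0, "dy": -0.0164, "dz": 0.0114, "rx": 0, "ry": 0, "rz": 0, "gripper": 0.8},
    {"dx": 0, "dy": -0.0164, "dz": 0.0114, "rx": 0, "ry": 0, "rz": 0, "gripper": 0.8},
    {"dx": 0, "dy": -0.0164, "dz": 0.0114, "rx": 0, "ry": 0, "rz": 0, "gripper": 0.8},
    {"dx": 0, "dy": -0.0082, "dz": 0.0257, "rx": 0, "ry": 0, "rz": 0, "gripper": 0.8},
    {"dx": 0, "dy": 0, "dz": 0.04, "rx": 0, "ry": 0, "rz": 0, "gripper": 0.8},
    {"dx": 0, "dy": 0, "dz": 0.04, "rx": 0, "ry": 0, "rz": 0, "gripper": 0.8},
    {"dx": 0, "dy": 0, "dz": 0.04, "rx": 0, "ry": 0, "rz": 0, "gripper": 0.8},
    {"dx": 0, "dy": 0, "dz": 0, "rx": 0, "ry": 0, "rz": 0, "gripper": 0.8}
  ]
}}

```text
t: 32.45
eef_pos: [525.2, -402.6, 290.0]
tcp_rot: [-0.613, -0.005, 0.001]
ft_force: [0.4, -0.8, 0.2]
opening: 0.797
```

```bash
python3 - <<'E'
from kin import *
log(); im,C=shot('side','s25'); t,_=shot('top','t25'); log()
cv2.imwrite('pics/s25c.png',cv2.resize(im[80:270,150:380],None,fx=3.3,fy=3.1,interpolation=cv2.INTER_CUBIC))
b=cv2.resize(t[0:250,160:400],None,fx=2.4,fy=2.4,interpolation=cv2.INTER_CUBIC);cv2.imwrite('pics/t25c.png',np.clip(b*1.7,0,255).astype(np.uint8))
E
```

```text
t 32.45 p [ 525.2 -402.6  290. ] rot [-0.613 -0.005  0.001] q [-0.947  0.811  1.054  0.574  2.057 -0.89 ] F [ 0.428 -0.762  0.207] op 0.797
t 32.55 p [ 524.7 -402.   284.9] rot [-0.607 -0.     0.   ] q [-0.947  0.817  1.06   0.572  2.053 -0.891] F [ 0.553  0.065 -1.297] op 0.798
```

View pics/s25c.png

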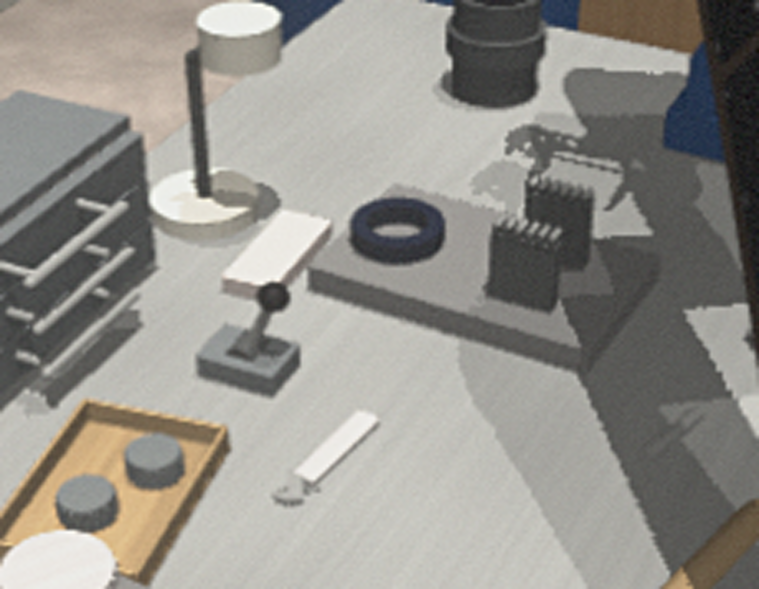

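View pics/t25c.png

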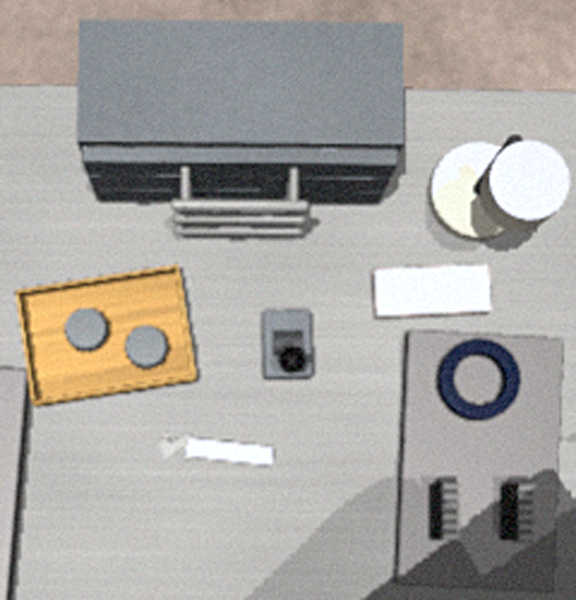

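Both chasers stand with teeth up (top crop (443,508) and (516,508)). The ring is unmoved and both caps are in the tray. Now I'll triangulate the lever ball and the cabinet handles.

```bash
python3 - <<'E'
from kin import *
Ct=cam('top');Cs=cam('side')
tp=lambda x,y:[160+x/2.4-.3,y/2.4-.3]; sp=lambda x,y:[150+x/3.3-.3,80+y/3.1-.3]
def tri(a,b):
    d1,o1=rays(Ct,[a]);d2,o2=rays(Cs,[b]); d1=d1[0];d2=d2[0]
    s=np.linalg.lstsq(np.c_[d1,-d2],o2-o1,rcond=None)[0]; A=o1+d1*s[0];B=o2+d2*s[1]; return (A+B)/2,np.linalg.norm(A-B)
print('ball',tri(tp(292,359),sp(273,297)))
h=plane(Ct,[tp(264,310),tp(312,310),tp(312,378),tp(264,378)],25); print('housing',h,h.mean(0))
print('handle right ends: upper',tri(tp(305,207),sp(124,208)),'mid',tri(tp(305,220),sp(130,253)),'low',tri(tp(303,233),sp(136,300)))
print('cab top corner right front', tri(tp(403,143),sp(128,118)))
print('caps',plane(Ct,[tp(87,329),tp(147,346)],28)); print('ring',plane(Ct,[tp(478,378)],52))
log()
Ruse=Rup(0,r(55)); 
for p in ([620,-71,85],[640,-71,85],[715,-71,85],[600,-71,250]): print(p,[q.round(2) for q in ik(p,Ruse)],[q.round(2) for q in ik(p,Rup(0,r(75)))])
E
```

```text
ball (array([670.8, -71.4,  84.8]), np.float64(0.16522920099149815))
housing [[729.6 -46.   25. ]
 [730.1 -95.1  25. ]
 [660.2 -95.4  25. ]
 [659.7 -46.4  25. ]] [694.9 -70.7  25. ]
handle right ends: upper (array([808.9, -80.5, 126.8]), np.float64(0.04252939139806766)) mid (array([809.9, -83.4,  78.9]), np.float64(1.5891401996361874)) low (array([810.3, -84.7,  27.9]), np.float64(2.596757547574913))
cab top corner right front (array([ 861.8, -168.9,  155.1]), np.float64(0.7966744816778251))
caps [[707.9 134.3  28. ]
 [690.9  73.   28. ]]
ring [[ 658.3 -259.4   52. ]]
t 32.55 p [ 524.7 -402.   284.9] rot [-0.607 -0.     0.   ] q [-0.947  0.817  1.06   0.572  2.053 -0.891] F [ 0.553  0.065 -1.297] op 0.798
[620, -71, 85] [array([-0.3,  0.6,  2.1,  2.2,  0.2, -0.9])] [array([-0.2,  0.6,  1.9,  0.1,  0.4,  1.2])]
[640, -71, 85] [array([-0.3,  0.6,  2. ,  2.1,  0.2, -0.8])] [array([-0.2,  0.6,  1.8,  0.1,  0.5,  1.2])]
[715, -71, 85] [array([-0.2,  0.7,  1.9,  1.4,  0.1, -0. ])] [array([-0.2,  0.7,  1.6,  0.1,  0.6,  1.3])]
[600, -71, 250] [array([-0.3,  0.3,  2. ,  0.6,  0.3,  0.8])] [array([-0.3,  0.3,  1.8,  0.1,  0.8,  1.3])]
```

View pics/t25.png

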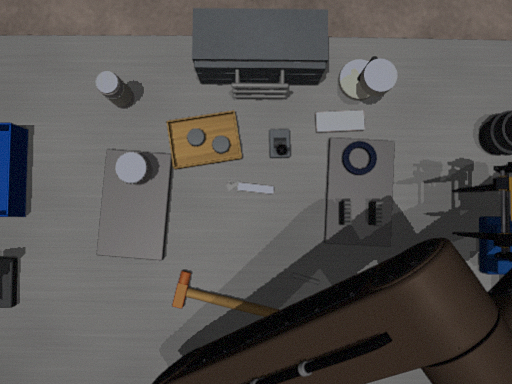

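Ball at (671,-71,85), which means the lever is about 0.04 rad and the hinge is at x≈702. The cabinet handles start at x≈805, well clear. Planning the approach with closed fingers and a 15° tilt.

```bash
python3 - <<'E'
from kin import *
p,R,q=simpath([[0,0,0,-8.06,0,0]]*5+[[.0079,.0301,0,0,0,-8.2]]*11+[[0,0,-.04,0,0,0]]*5+[[.01,0,0,0,0,0]]*9)
print(R, Rup(0,r(75)))
E
```

```text
0 [ 525. -402.  285.] [-0.93  0.77  1.09  0.49  1.95 -0.91] step 0.1
1 [ 525. -402.  285.] [-0.91  0.72  1.13  0.41  1.84 -0.91] step 0.11
2 [ 525. -402.  285.] [-0.88  0.67  1.17  0.34  1.73 -0.9 ] step 0.11
3 [ 525. -402.  285.] [-0.86  0.62  1.22  0.26  1.61 -0.89] step 0.12
4 [ 525. -402.  285.] [-0.82  0.57  1.28  0.18  1.49 -0.86] step 0.12
5 [ 533. -372.  285.] [-0.79  0.54  1.34  0.21  1.43 -0.7 ] step 0.16
6 [ 541. -342.  285.] [-0.76  0.5   1.4   0.24  1.37 -0.54] step 0.16
7 [ 548. -312.  285.] [-0.72  0.47  1.45  0.26  1.3  -0.38] step 0.16
8 [ 556. -282.  285.] [-0.68  0.44  1.51  0.27  1.24 -0.21] step 0.17
9 [ 564. -251.  285.] [-0.64  0.41  1.55  0.28  1.17 -0.03] step 0.18
10 [ 572. -221.  285.] [-0.58  0.39  1.59  0.28  1.11  0.16] step 0.19
11 [ 580. -191.  285.] [-0.53  0.37  1.63  0.27  1.04  0.35] step 0.2
12 [ 588. -161.  285.] [-0.46  0.35  1.65  0.24  0.99  0.56] step 0.21
13 [ 596. -131.  285.] [-0.39  0.34  1.67  0.2   0.94  0.79] step 0.23
14 [ 604. -101.  285.] [-0.32  0.33  1.68  0.15  0.9   1.03] step 0.24
15 [612. -71. 285.] [-0.25  0.33  1.68  0.08  0
[... 382 characters left out ...]
-0.24  0.59  1.86  0.15  0.44  1.2 ] step 0.02
22 [632. -71.  85.] [-0.24  0.6   1.84  0.14  0.45  1.21] step 0.02
23 [642. -71.  85.] [-0.24  0.62  1.81  0.13  0.46  1.23] step 0.03
24 [652. -71.  85.] [-0.23  0.63  1.79  0.13  0.48  1.24] step 0.03
25 [662. -71.  85.] [-0.23  0.64  1.76  0.12  0.49  1.25] step 0.03
26 [672. -71.  85.] [-0.22  0.65  1.74  0.12  0.51  1.25] step 0.03
27 [682. -71.  85.] [-0.22  0.66  1.71  0.11  0.52  1.26] step 0.03
28 [692. -71.  85.] [-0.22  0.67  1.68  0.11  0.54  1.27] step 0.03
29 [702. -71.  85.] [-0.21  0.68  1.66  0.1   0.55  1.28] step 0.03
[[-0.   0.3  1. ]
 [-1.  -0.  -0. ]
 [ 0.  -1.   0.3]] [[ 0.   0.3  1. ]
 [-1.   0.   0. ]
 [ 0.  -1.   0.3]]
```

Request:
{"method": "jog_arm", "body": {
  "series": [
    {"dx": 0, "dy": 0, "dz": 0, "rx": -8, "ry": 0, "rz": 0, "gripper": 0.4},
    {"dx": 0, "dy": 0, "dz": 0, "rx": -8, "ry": 0, "rz": 0, "gripper": 0.2},
    {"dx": 0, "dy": 0, "dz": 0, "rx": -8, "ry": 0, "rz": 0, "gripper": 0},
    {"dx": 0, "dy": 0, "dz": 0, "rx": -8, "ry": 0, "rz": 0, "gripper": 0},
    {"dx": 0, "dy": 0, "dz": 0, "rx": -8, "ry": 0, "rz": 0, "gripper": 0},
    {"dx": 0.007, "dy": 0.028, "dz": 0, "rx": 0, "ry": 0, "rz": -6, "gripper": 0},
    {"dx": 0.007, "dy": 0.028, "dz": 0, "rx": 0, "ry": 0, "rz": -6, "gripper": 0},
    {"dx": 0.007, "dy": 0.028, "dz": 0, "rx": 0, "ry": 0, "rz": -6, "gripper": 0},
    {"dx": 0.007, "dy": 0.028, "dz": 0, "rx": 0, "ry": 0, "rz": -6, "gripper": 0},
    {"dx": 0.007, "dy": 0.028, "dz": 0, "rx": 0, "ry": 0, "rz": -6, "gripper": 0},
    {"dx": 0.007, "dy": 0.028, "dz": 0, "rx": 0, "ry": 0, "rz": -6, "gripper": 0},
    {"dx": 0.007, "dy": 0.028, "dz": 0, "rx": 0, "ry": 0, "rz": -6, "gripper": 0}
  ]
}}

```text
t: 33.75
eef_pos: [573.7, -204.6, 282.5]
tcp_rot: [-1.304, 0.003, -0.737]
ft_force: [0.7, -0.4, -0.9]
opening: 0.005
```

Request:
{"method": "jog_arm", "body": {
  "series": [
    {"dx": 0.006, "dy": 0.023, "dz": 0, "rx": 0, "ry": 0, "rz": -6, "gripper": 0},
    {"dx": 0.006, "dy": 0.023, "dz": 0, "rx": 0, "ry": 0, "rz": -6, "gripper": 0},
    {"dx": 0.006, "dy": 0.023, "dz": 0, "rx": 0, "ry": 0, "rz": -6, "gripper": 0},
    {"dx": 0.006, "dy": 0.023, "dz": 0, "rx": 0, "ry": 0, "rz": -6, "gripper": 0},
    {"dx": 0.006, "dy": 0.023, "dz": 0, "rx": 0, "ry": 0, "rz": -6, "gripper": 0},
    {"dx": 0.006, "dy": 0.02, "dz": 0, "rx": 0, "ry": 0, "rz": -6, "gripper": 0},
    {"dx": 0, "dy": 0, "dz": 0, "rx": 0, "ry": 0, "rz": -6, "gripper": 0},
    {"dx": 0, "dy": 0, "dz": 0, "rx": 0, "ry": 0, "rz": -6, "gripper": 0},
    {"dx": 0, "dy": 0, "dz": 0, "rx": 0, "ry": 0, "rz": 0, "gripper": 0}
  ]
}}

```text
t: 34.65
eef_pos: [609.6, -70.1, 282.7]
tcp_rot: [-1.306, 0.001, -1.571]
ft_force: [0.1, -0.5, -0.2]
opening: 0.003
```

```bash
python3 - <<'E'
from kin import *
np.set_printoptions(precision=2,suppress=True)
log(); shot('wrist','w26');log(); print(delta([612,-71.4,85],Rup(0,r(75))))
E
```

```text
t 34.65 p [609.6 -70.1 282.7] rot [-1.306  0.001 -1.571] q [-0.25   0.33   1.69   0.086  0.867  1.274] F [ 0.105 -0.47  -0.159] op 0.003
t 34.70 p [609.7 -70.3 282.9] rot [-1.306  0.001 -1.568] q [-0.251  0.33   1.689  0.088  0.867  1.269] F [ 0.023  1.583 -0.074] op 0.011
(array([   2.33,   -1.08, -197.86]), array([-0.05,  0.19, -0.18]))
```

View pics/w26.png

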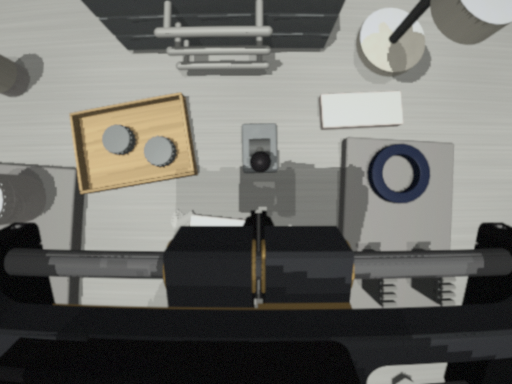

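The ball is at px (261,161), in line with the closed fingertips at (258,215). Descend behind it.

Request:
{"method": "jog_arm", "body": {
  "series": [
    {"dx": 0, "dy": -0.001, "dz": -0.02, "rx": 0, "ry": 0, "rz": 0, "gripper": 0},
    {"dx": 0, "dy": 0, "dz": -0.035, "rx": 0, "ry": 0, "rz": 0, "gripper": 0},
    {"dx": 0, "dy": 0, "dz": -0.04, "rx": 0, "ry": 0, "rz": 0, "gripper": 0},
    {"dx": 0, "dy": 0, "dz": -0.04, "rx": 0, "ry": 0, "rz": 0, "gripper": 0},
    {"dx": 0, "dy": 0, "dz": -0.035, "rx": 0, "ry": 0, "rz": 0, "gripper": 0},
    {"dx": 0, "dy": 0, "dz": -0.02, "rx": 0, "ry": 0, "rz": 0, "gripper": 0},
    {"dx": 0, "dy": 0, "dz": -0.006, "rx": 0, "ry": 0, "rz": 0, "gripper": 0},
    {"dx": 0, "dy": 0, "dz": 0, "rx": 0, "ry": 0, "rz": 0, "gripper": 0},
    {"dx": 0, "dy": 0, "dz": 0, "rx": 0, "ry": 0, "rz": 0, "gripper": 0}
  ]
}}

```text
t: 35.6
eef_pos: [610.4, -72.0, 88.8]
tcp_rot: [-1.303, 0.0, -1.57]
ft_force: [-0.0, -0.0, 0.1]
opening: 0.004
```

Request:
{"method": "jog_arm", "body": {
  "series": [
    {"dx": 0.01, "dy": 0, "dz": 0, "rx": 0, "ry": 0, "rz": 0, "gripper": 0},
    {"dx": 0.01, "dy": 0, "dz": 0, "rx": 0, "ry": 0, "rz": 0, "gripper": 0},
    {"dx": 0.01, "dy": 0, "dz": 0, "rx": 0, "ry": 0, "rz": 0, "gripper": 0},
    {"dx": 0.01, "dy": 0, "dz": 0, "rx": 0, "ry": 0, "rz": 0, "gripper": 0},
    {"dx": 0.008, "dy": 0, "dz": 0, "rx": 0, "ry": 0, "rz": 0, "gripper": 0},
    {"dx": 0.008, "dy": 0, "dz": 0, "rx": 0, "ry": 0, "rz": 0, "gripper": 0},
    {"dx": 0.008, "dy": 0, "dz": 0, "rx": 0, "ry": 0, "rz": 0, "gripper": 0},
    {"dx": 0.008, "dy": 0, "dz": 0, "rx": 0, "ry": 0, "rz": 0, "gripper": 0},
    {"dx": 0.006, "dy": 0, "dz": 0, "rx": 0, "ry": 0, "rz": 0, "gripper": 0},
    {"dx": 0.006, "dy": 0, "dz": 0, "rx": 0, "ry": 0, "rz": 0, "gripper": 0},
    {"dx": 0.004, "dy": 0, "dz": 0, "rx": 0, "ry": 0, "rz": 0, "gripper": 0},
    {"dx": 0, "dy": 0, "dz": 0, "rx": 0, "ry": 0, "rz": 0, "gripper": 0}
  ]
}}

```text
t: 36.8
eef_pos: [698.3, -71.6, 87.8]
tcp_rot: [-1.303, 0.001, -1.571]
ft_force: [-0.4, -0.2, -0.6]
opening: 0.007
```

```bash
python3 - <<'E'
from kin import *
log(); shot('wrist','w27'); im,C=shot('side','s27');log()
cv2.imwrite('pics/s27c.png',cv2.resize(im[120:270,150:350],None,fx=3.5,fy=3.5,interpolation=cv2.INTER_CUBIC))
E
```

```text
t 36.80 p [698.3 -71.6  87.8] rot [-1.303  0.001 -1.571] q [-0.218  0.671  1.669  0.112  0.543  1.264] F [-0.403 -0.182 -0.569] op 0.007
t 36.90 p [698.1 -71.7  88.1] rot [-1.303  0.001 -1.571] q [-0.218  0.67   1.67   0.112  0.543  1.264] F [ 0.018  0.338 -0.902] op 0.003
```

View pics/s27c.png

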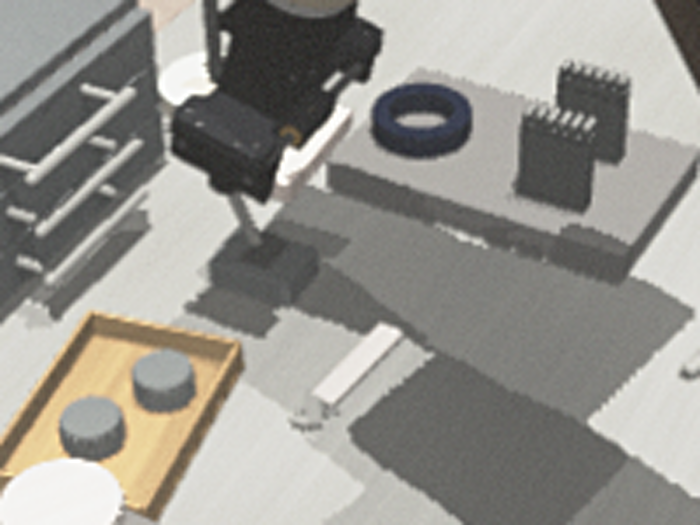

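View pics/w27.png

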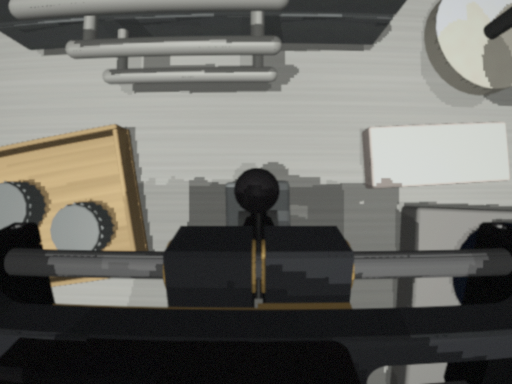

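The lever now leans away from the robot, with the ball at px (257,190). Push a little further, watching the force.

Request:
{"method": "jog_arm", "body": {
  "series": [
    {"dx": 0.004, "dy": 0, "dz": 0, "rx": 0, "ry": 0, "rz": 0, "gripper": 0},
    {"dx": 0.004, "dy": 0, "dz": 0, "rx": 0, "ry": 0, "rz": 0, "gripper": 0},
    {"dx": 0.002, "dy": 0, "dz": 0, "rx": 0, "ry": 0, "rz": 0, "gripper": 0},
    {"dx": 0, "dy": 0, "dz": 0, "rx": 0, "ry": 0, "rz": 0, "gripper": 0}
  ]
}}

```text
t: 37.3
eef_pos: [705.0, -71.1, 87.0]
tcp_rot: [-1.311, 0.002, -1.57]
ft_force: [-18.1, 1.1, 5.6]
opening: 0.003
```

Request:
{"method": "jog_arm", "body": {
  "series": [
    {"dx": 0.002, "dy": 0, "dz": 0, "rx": 0, "ry": 0, "rz": 0, "gripper": 0},
    {"dx": 0.001, "dy": 0, "dz": 0, "rx": 0, "ry": 0, "rz": 0, "gripper": 0},
    {"dx": 0, "dy": 0, "dz": 0, "rx": 0, "ry": 0, "rz": 0, "gripper": 0}
  ]
}}

```text
t: 37.6
eef_pos: [705.6, -71.0, 86.7]
tcp_rot: [-1.317, 0.003, -1.57]
ft_force: [-34.4, -0.6, 15.1]
opening: 0.005
```

```bash
python3 - <<'E'
from kin import *
log(); im,C=shot('wrist','w28')
for z in (80,84,88,92): print(z,plane(cam('wrist'),[[257,190]],z))
E
```

```text
t 37.60 p [705.6 -71.   86.7] rot [-1.317  0.003 -1.57 ] q [-0.214  0.683  1.641  0.105  0.572  1.275] F [-34.421  -0.594  15.094] op 0.005
80 [[731.9 -70.2  80. ]]
84 [[731.9 -70.2  84. ]]
88 [[732.  -70.3  88. ]]
92 [[732.  -70.3  92. ]]
```

View pics/w28.png

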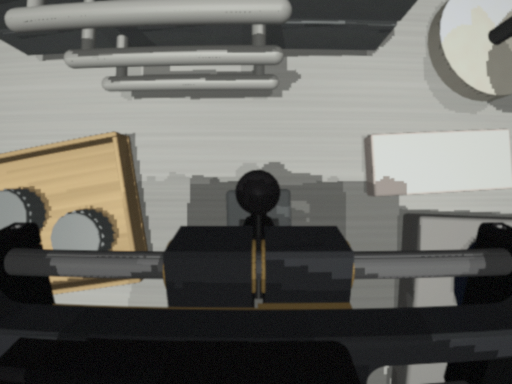

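The end stop is reached (34 N), with the ball at x≈732, about 61 mm beyond where it started. Back off now.

Request:
{"method": "jog_arm", "body": {
  "series": [
    {"dx": -0.006, "dy": 0, "dz": 0, "rx": 0, "ry": 0, "rz": 0, "gripper": 0},
    {"dx": -0.02, "dy": 0, "dz": 0, "rx": 0, "ry": 0, "rz": 0, "gripper": 0},
    {"dx": -0.03, "dy": 0, "dz": 0, "rx": 0, "ry": 0, "rz": 0, "gripper": 0},
    {"dx": -0.03, "dy": 0, "dz": 0.02, "rx": 0, "ry": 0, "rz": 0, "gripper": 0},
    {"dx": -0.01, "dy": 0, "dz": 0.04, "rx": 0, "ry": 0, "rz": 0, "gripper": 0},
    {"dx": 0, "dy": 0, "dz": 0.05, "rx": 0, "ry": 0, "rz": 0, "gripper": 0},
    {"dx": 0, "dy": 0, "dz": 0.05, "rx": 0, "ry": 0, "rz": 0, "gripper": 0},
    {"dx": 0, "dy": 0, "dz": 0.04, "rx": 0, "ry": 0, "rz": 0, "gripper": 0},
    {"dx": -0.02, "dy": 0.03, "dz": 0.02, "rx": 0, "ry": 0, "rz": 0, "gripper": 0},
    {"dx": -0.03, "dy": 0.04, "dz": 0, "rx": 0, "ry": 0, "rz": 0, "gripper": 0},
    {"dx": -0.03, "dy": 0.03, "dz": 0, "rx": 0, "ry": 0, "rz": 0, "gripper": 0},
    {"dx": 0, "dy": 0, "dz": 0, "rx": 0, "ry": 0, "rz": 0, "gripper": 0}
  ]
}}

```text
t: 38.85
eef_pos: [532.3, 31.1, 309.0]
tcp_rot: [-1.303, 0.001, -1.568]
ft_force: [-0.2, -0.1, 0.3]
opening: 0.002
```

```bash
python3 - <<'E'
from kin import *
log(); im,C=shot('side','s29'); t,_=shot('top','t29'); log()
cv2.imwrite('pics/s29c.png',cv2.resize(im[80:270,150:380],None,fx=3.3,fy=3.1,interpolation=cv2.INTER_CUBIC))
b=cv2.resize(t[0:250,160:400],None,fx=2.4,fy=2.4,interpolation=cv2.INTER_CUBIC);cv2.imwrite('pics/t29c.png',np.clip(b*1.7,0,255).astype(np.uint8))
E
```

```text
t 38.85 p [532.3  31.1 309. ] rot [-1.303  0.001 -1.568] q [-0.076  0.181  1.828  0.029  0.866  1.476] F [-0.248 -0.071  0.342] op 0.002
t 38.95 p [535.1  28.9 308.9] rot [-1.302  0.001 -1.569] q [-0.08   0.185  1.823  0.029  0.865  1.473] F [ 0.253 -0.754 -0.179] op 0.003
```

View pics/s29c.png

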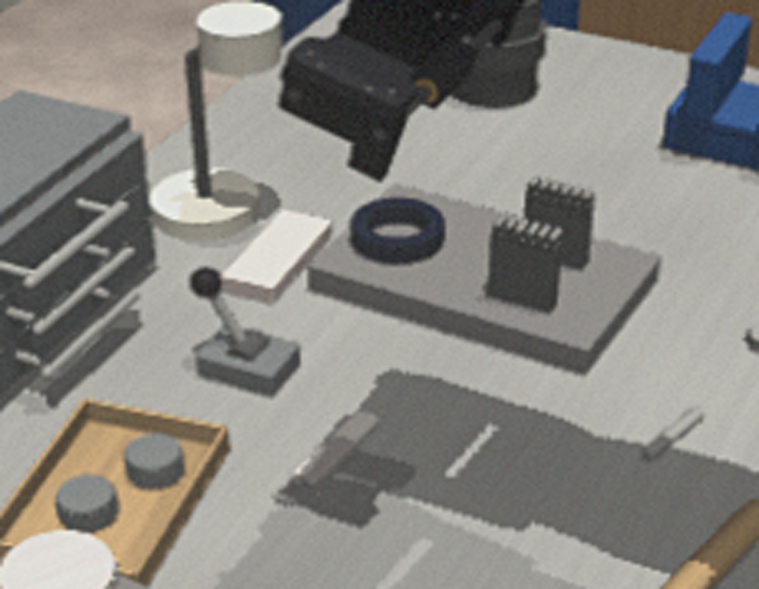

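View pics/t29c.png

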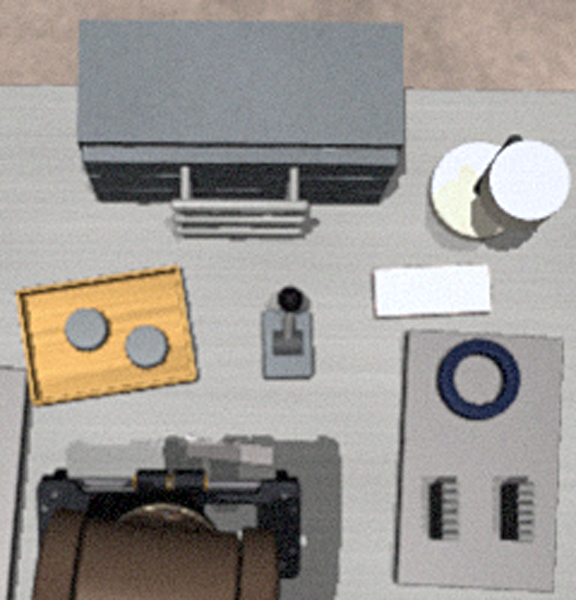

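The lever leans away (ball at top crop (290,299)). The chasers, caps and ring are all in place. One numeric check, then hand in.

```bash
python3 - <<'E'
from kin import *
Ct=cam('top');Cs=cam('side')
tp=lambda x,y:[160+x/2.4-.3,y/2.4-.3]; sp=lambda x,y:[150+x/3.3-.3,80+y/3.1-.3]
def tri(a,b):
    d1,o1=rays(Ct,[a]);d2,o2=rays(Cs,[b]); d1=d1[0];d2=d2[0]
    s=np.linalg.lstsq(np.c_[d1,-d2],o2-o1,rcond=None)[0]; A=o1+d1*s[0];B=o2+d2*s[1]; return (A+B)/2,np.linalg.norm(A-B)
b,e=tri(tp(290,299),sp(206,282)); print('ball',b,e)
b0=np.array([670.8,-71.4,84.8]); hx=(b0[0]+np.sqrt(70**2-62.8**2)); print('lever angle change ~', np.arcsin((b[0]-hx)/70)+np.arcsin((hx-b0[0])/70))
print('caps',plane(Ct,[tp(87,329),tp(147,346)],28),'ring',plane(Ct,[tp(478,378)],52))
log()
env.job_done()
E
```

```text
ball [729.9 -69.3  82.6] 0.09358660003186073
lever angle change ~ 0.8715205560278634
caps [[707.9 134.3  28. ]
 [690.9  73.   28. ]] ring [[ 658.3 -259.4   52. ]]
t 38.95 p [535.1  28.9 308.9] rot [-1.302  0.001 -1.569] q [-0.08   0.185  1.823  0.029  0.865  1.473] F [ 0.253 -0.754 -0.179] op 0.003
the job is handed in; nothing more can be done
```

The job is handed in after about 39 s of robot time. `job_done` reports no verdict, so these results are from my own last checks.

- **Caps:** both lie in the wooden tray, at about (708, 134) and (691, 73) mm.
- **Chasers:** only two were present. Both stand freely on the right flat with the ring gauge, teeth up, about 70 mm apart. I judged them upright by eye in the side and top views and did not measure their tilt.
- **Lamp lever:** I pushed it until the wrist force climbed to about 34 N, which I took as the end stop. The ball then measured x≈730 mm. That is a turn of about 0.87 rad from a start of about 0.04, so roughly 0.91 rad against the 0.8 needed. The ball height suggests it may be nearer full on.
- **Bystanders:** the ring gauge measures within 1 mm of where it started. The pitch comb and canister looked unmoved in the side view, but I did not measure them at the end. The robot was well clear of everything, with no contact force.

Nothing slipped in the grip and I saw no cap knocked aside. The first move call was refused for missing keys, with no effect on the scene. Wrist and top cameras differed by up to about 5 mm on the caps, which the grips tolerated.

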